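# Lock the last nut of the repair-stand bench mount

### The job

Lock the last hold-down of the blue repair-stand mount: fit the open-ended spanner on the steel lower nut so that its handle bears against the neighbouring nut and keeps the lower nut from turning, and with the ring spanner turn the brass locknut clockwise until it is nipped up firmly against the lower nut. The lower nut is already set and must stay as it is, so do not let it turn with the locknut, and do not wrench the locknut. Leave both spanners on their nuts for me to check, and leave everything else on the bench alone.

Things in the scene. Friction and masses are not known exactly. Their poses are not given: they have to be found in the camera images.
- stand: Blue bench mount of a repair stand, fixed: plate 230 (its x) by 220 (y) by 8 mm, level, origin under its centre on the bench. Centre: socket tube 44 mm wide, 64 mm high, lug on its -x side. Four M16 studs at x +-85, y +-70, tops 38 mm above the bench, each with lower nut and locknut. Only the brass locknut at (+85, -70) is loose; the dark ones are tight and cannot turn.
- stud (a point): Axis of the stud to be locked, at the plate's upper face (8 mm above the bench); axes as the plate's, z up.
- brace (a point): Axis of the neighbouring stud at the plate's face, 140 mm from stud along the plate's +y. Its lower nut (27 mm across flats, immovable) is the rest for the open spanner: handle pointing 100 degrees anticlockwise from the plate's +x, passing on the socket side of this stud; it stands 0 to 6 mm off that nut and meets it after a small clockwise swing (up to 3 degrees).
- lower_flats (a point): Centre of the steel lower nut that must not turn: 27 mm across flats, from 8 to 21 mm above the bench. x lies parallel to a pair of flats and points the way in which the holding spanner's handle must lie, from stud to tail (towards the brace, within 2 degrees of it at the start); z up.
- locknut_flats (a point): Centre of the brass locknut: 24 mm across flats, from 21.3 to 29.3 mm above the bench, upper edge chamfered. x points to a corner of the hexagon; z up. The ring spanner fits with its handle along this x or any 60 degree step from it. It still has between 1/20 and 1/7 of a turn to run (at about 0.12 N m) before it meets the lower nut; how far cannot be seen.
- lower_nut (a joint): Angle (rad) of the steel lower nut from its mark, clockwise from above positive; starts within 0.02 of 0. Turns at about 0.28 N m if not held. The spanner's play lets it move up to about 0.18.
- bite (a joint): Angle (rad) by which the locknut is pulled up past first contact. Grows from 0.2 N m on, 40 N m per rad: 0.006 at 0.44 N m (firm), 0.0165 at 0.86 N m (too much); that is 4.4 N and 8.6 N at the middle of the ring spanner's handle, 100 mm from the stud. Let go, it springs back to 0.005 at most and stays.
- open_grip (a point): Grip centre of the open-ended spanner, half-way up. It lies flat, 10 mm thick; handle a bar 16 mm wide, 8 mm thick (1 to 9 mm up), red band near the tail. x points from jaw to tail, z up. Jaw centre 60 mm along -x, tail end 129 mm along +x, balanced about here. 260 g.
- open_jaw (a point): Centre of the open jaw (where the nut's axis comes when home), half-way up the 10 mm. Jaw 27.8 mm wide, opens to -x, flared tips 15.5 mm beyond this point, throat 16.8 mm behind it, head 51 mm wide. Axes as the grip's. Home and flat on the plate it is 13 mm above the bench.
- ring_grip (a point): Middle of the handle of the cranked double ring spanner: bar 120 mm long, 14 mm wide, 9 mm high, 26 mm above the underside of its rings, on which it lies. x points from the big to the small ring, z up. Big ring's centre 100 mm along -x and 20 mm lower, small one 100 mm along +x; red band on the small ring's half. 320 g.
- ring_head (a point): Centre of the big ring, half-way up its 12 mm depth: hexagon hole 24.8 mm across flats, for the locknut, with corners on its x axis; 41 mm outside. Axes as the grip's. Seated, it rests on the lower nut's top face and this point is 27 mm above the bench.
- oil_bottle: Bystander: white oil bottle 44 mm in diameter, 120 mm high; origin at its base.
- grease_tin: Bystander: green tin 72 mm in diameter, 50 mm high; origin at its base.
- screwdriver: Bystander: orange screwdriver 200 mm long; origin at its middle, underside; x along it.
- small_wrench: Bystander: small combination wrench 150 mm long; origin at its middle, underside; x along it.
- pedal: Bystander: black bicycle pedal about 100 by 100 by 28 mm; origin under its centre.
- bearing: Bystander: cartridge bearing 42 mm in diameter, 12 mm high; origin under its centre.
- spare_nut: Bystander: spare dark nut, 27 mm across flats, 13 mm high; origin under its centre.
- bell: Bystander: brass bicycle bell 54 mm in diameter, 37 mm high; origin under its centre.
Mind the look-alikes: they are no part of the job. What is shaped like the part that bears open_grip but purple is not meant.

How it is judged (in metres and radians):
On the way:
1. with both spanners on their nuts, the locknut is pulled up firmly (about 0.45 N m) against the held lower nut (horizontal distance between each of open_jaw, ring_head and stud below 0.006 m and height (world z) of open_jaw below 0.02 m and height (world z) of ring_head below 0.034 m and value of joint bite above 0.006 rad), for 0.1 s.
At the end, for the whole second after the job is handed in: Locknut nipped up against the lower nut (bite above 0.003 rad); lower nut within 0.25 rad of its mark; both spanners let go, on their nuts: centres of open jaw and big ring within 6 mm of the stud's axis, below 20 mm and 34 mm above the bench (horizontal distance between each of open_jaw, ring_head and stud below 0.006 m and height (world z) of open_jaw below 0.02 m and height (world z) of ring_head below 0.034 m and value of joint bite above 0.003 rad and value of joint lower_nut between -0.25 and 0.25 rad); the robot touches nothing.
It fails at once if the lower nut is turned more than 0.25 rad (14 degrees) either way from its mark (value of joint lower_nut above 0.25 rad or value of joint lower_nut below -0.25 rad).
It fails at once if the locknut is wrenched too tight (bite above 0.0165 rad, over about 0.86 N m) (value of joint bite above 0.0165 rad).
It fails at once if a bystander is moved more than 25 mm (distance of any of oil_bottle, grease_tin, screwdriver, small_wrench, pedal, bearing, spare_nut, bell from where it was at the start of the episode above 0.025 m).
It also fails if it takes over 66 s, if anything falls off the work surface, if the arm or the gripper's body presses on something with over 40 N, if the wrist force passes 120 N, or if a joint passes its speed limit or range.

### The arm

A 6-joint arm with a two-finger parallel gripper is mounted at the origin on the work surface. World frame = base frame: x ahead of the robot, y to its left, z up, the work surface at z = 0. Lengths are in mm, angles in rad, forces in N, time in s.
With the tool pointing down it reaches from about 275 to 750 mm from the base axis. Payload 10.2 kg.
Tool frame: the origin (TCP) lies midway between the tips of the shut fingers; the grasp point (between the pads) lies grasp_offset behind it (grasp_offset is the distance from the TCP to the grasp point, in mm); x points along the fingers, z is the direction in which the jaws open and shut, and the axes are right-handed (so a half turn about x gives the same grasp; the last joint's range is limited). The gripper opens to 85 mm and grips with 20 to 120 N. Pads are 22 mm wide; open, the fingers measure 114 mm over their backs; the gripper's body (76 mm by 85 mm) begins 54 mm behind the grasp point. The pads swing forward as they close: fully open they stand 13 mm farther back than shut.
Start: joints at [1.041, 0.313, 1.498, -0, 1.331, -0.223], TCP at [158.568, 500.487, 231.294] pointing down, gripper open.
Joint ranges: [-2.94, 2.94], [-0.97, 2.17], [0.19, 2.56], [-1.23, 4.37], [0.02, 3.11], [-2.88, 2.88]. Speed limits (rad/s): [2.39, 2.39, 3.01, 3.14, 3.14, 3.14].

### API

Orientations are given as a unit quaternion [w, x, y, z].
In Python, from rig import sense, capture, calibration, finish_job, grasp_offset gives the robot as it stands.
- The arm moves only by the shell command python3 -m jog 'ROWS' [FORCE]. ROWS is JSON, a list of rows, each an object with "linear": the shift along the tool's x, y, z scaled (see below), a list of three; "rotation": the turn, a rotation vector about the tool's x, y, z scaled (see below), a list of three; "grip": the finger opening in mm, from 0 to 85.4. A call has 1 to 20 rows; each row is the pose to reach, as a shift and turn from the pose measured when the call began, along the tool's axes at that moment; what a row does not reach only later rows make up. The controller multiplies each number of a shift by 0.3 m and each number of a turn by 0.5 rad. A row lasts 1/12 s, in which the tool goes at most 41.7 mm and 7.16 degrees, less where a joint would pass 70% of its speed; a pose out of reach is approached as far as the arm can. A call with a number of a shift or a turn outside -1 to 1 is refused whole. A call with a gripper value outside its range is refused whole. The fingers move at their own pace and stop on an object; FORCE is the grip in N (left out, the last holds). Time passes only in rows, so rows that repeat a pose let the fingers close. It gives the time, the measured TCP pose, the force and the opening at its end, in the units of the state.
- sense(): the state, without advancing time (a new reading comes with each control period).
- capture(name): name is "side" or "top"; returns (picture, depth): 400x640x3 uint8, red, green, blue; 400x640 float32, mm along the optical axis (not along the pixel's ray), 0 where there is no reading.
- calibration(name): a dict with "intrinsics" (3x3 intrinsics, pixels), "world_from_camera" (4x4, takes a point from camera to world coordinates). Camera axes: x right, y up, looking along -z (the intrinsics and any distortion apply to the point x, -y, -z); pixel columns grow to the right and rows downward; lengths in mm; the calibration is good to about 2 mm. A picture is of the moment at which its call begins. calibration takes no time and is no camera call.
- finish_job(): hands the job in, once; it reports no verdict.
The state is a dict: "time_s": time; "joints": joint angles; "dq": joint speeds; "tau": joint torques, N m; "eef_pos": TCP position; "ee_rot": TCP orientation; "force": force on the tool from outside, world axes, zero at the start; "wrist_torque": the same for the moment, N m; "grip_width": opening from 0.0 (shut) to 1.0 (fully open).
Only numpy, scipy, OpenCV 4.12 (cv2) and the standard library are available. Lean on these libraries where they do the work, as an engineer would, in place of code of your own. Each camera call takes 0.05 s, during which the arm holds its last target.

## Working session

There is one attempt and no reset: what is moved stays moved. The work goes in short steps, Python scripts to look and compute and a shell command to move; the robot and the scene stay as the last step left them, time stands still between calls to the robot, and variables do not carry over. Pictures are saved under pics/ and viewed, and the job is handed in when it is done.

```bash
ls; mkdir -p pics; python3 - <<'E'
from rig import *
import rig,cv2,numpy as np
print(sense(), grasp_offset)
for n in("top","side"):
    p,d=capture(n); cv2.imwrite(f"pics/{n}0.png",p[:,:,::-1]); np.save(f"pics/{n}0.npy",d); print(n,calibration(n))
E
```

```text
pics
{'time_s': 0.0, 'joints': array([ 1.04059348e+00,  3.13431542e-01,  1.49845861e+00, -2.65232851e-05,
        1.33103670e+00, -2.23399599e-01]), 'dq': array([-1.54983133e-03, -4.47059545e-05,  9.94044570e-05,  2.68796180e-04,
        1.79974186e-04, -9.95446588e-05]), 'tau': array([ 5.09329784e-04, -4.12257814e+01, -2.59745425e+01, -1.04892704e-04,
        4.09339409e-03, -4.90583702e-06]), 'eef_pos': array([158.43123828, 500.23450833, 230.73643104]), 'ee_rot': array([ 0.57009815, -0.41792566,  0.57095667,  0.4175341 ]), 'force': array([0.41859792, 0.29771546, 0.28351315]), 'wrist_torque': array([-0.03532135,  0.04098923,  0.04707845]), 'grip_width': 0.9954611027679544} 18.700000000000003
top {'intrinsics': array([[438.59794573,   0.        , 319.92260799],
       [  0.        , 438.59794573, 202.4394374 ],
       [  0.        ,   0.        ,   1.        ]]), 'world_from_camera': array([[ 2.26754297e-02,  9.97164220e-01, -7.17589255e-02,
         4.12390808e+02],
       [-9.99668169e-01,  2.17377660e-02, -1.38210380e-02,
        -4.12016535e+01],
       [-1.22219658e-02,  7.20485116e-02,  9.97326243e-01,
         1.27204716e+03],
       [ 0.00000000e+00,  0.00000000e+00,  0.00000000e+00,
         1.00000000e+00]])}
side {'intrinsics': array([[376.56267845,   0.        , 318.23563384],
       [  0.        , 376.56267845, 199.28817048],
       [  0.        ,   0.        ,   1.        ]]), 'world_from_camera': array([[ 9.98104662e-01,  3.00499422e-02, -5.37036678e-02,
         4.37760144e+02],
       [-6.06457515e-02,  6.28473672e-01, -7.75463047e-01,
        -8.25191946e+02],
       [ 1.04487216e-02,  7.77250182e-01,  6.29104903e-01,
         7.06402859e+02],
       [ 0.00000000e+00,  0.00000000e+00,  0.00000000e+00,
         1.00000000e+00]])}
```

View pics/top0.png

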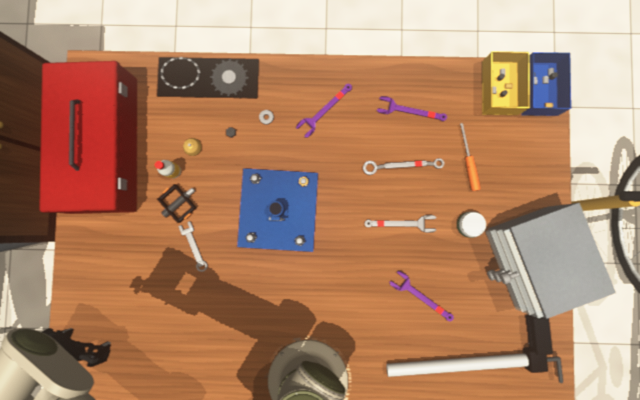

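View pics/side0.png

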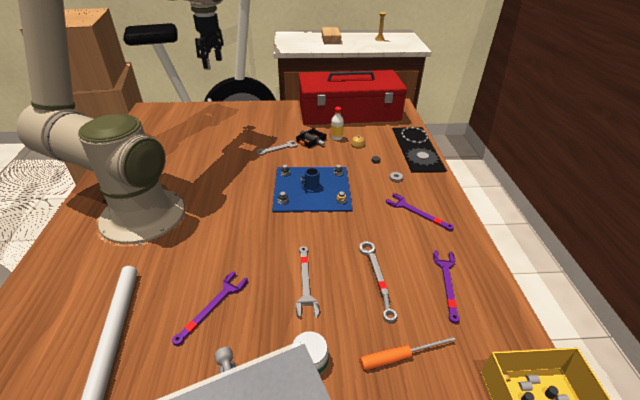

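```bash
python3 - <<'E'
import cv2
p=cv2.imread("pics/top0.png")
a=p[150:260,230:330]; b=p[140:245,350:460]
cv2.imwrite("pics/c1.png",cv2.resize(a,None,fx=5.4,fy=5.4,interpolation=cv2.INTER_CUBIC))
cv2.imwrite("pics/c2.png",cv2.resize(b,None,fx=5.4,fy=5.4,interpolation=cv2.INTER_CUBIC))
E
```

```text
(no output)
```

View pics/c1.png

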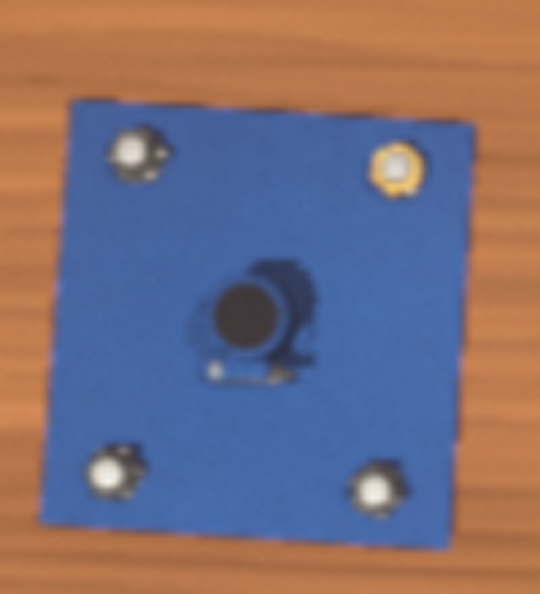

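View pics/c2.png

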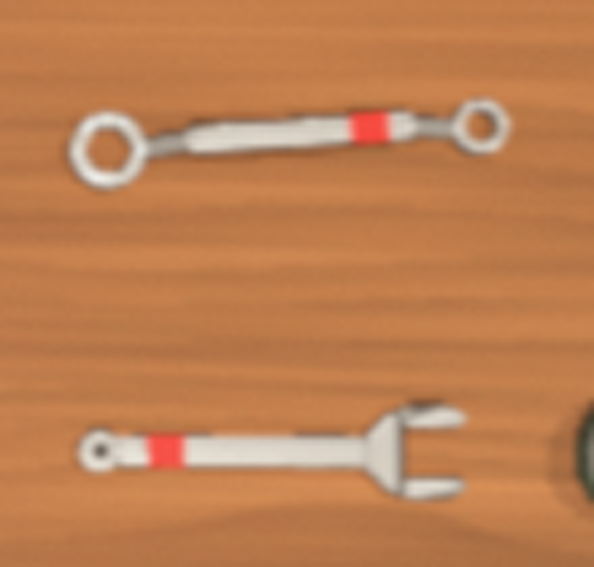

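```bash
cat > h.py <<'E'
import numpy as np,cv2
from rig import *
from scipy.spatial.transform import Rotation as R
def ray(n,uv,z):
    c=calibration(n);K=c["intrinsics"];T=c["world_from_camera"]
    uv=np.atleast_2d(uv).astype(float)
    d=np.c_[(uv[:,0]-K[0,2])/K[0,0],-(uv[:,1]-K[1,2])/K[1,1],-np.ones(len(uv))]@T[:3,:3].T
    o=T[:3,3]; return o+d*((z-o[2])/d[:,2])[:,None]
def proj(n,P):
    c=calibration(n);K=c["intrinsics"];T=c["world_from_camera"]
    q=(np.atleast_2d(P)-T[:3,3])@T[:3,:3]
    return np.c_[K[0,0]*q[:,0]/-q[:,2]+K[0,2],K[1,1]*q[:,1]/q[:,2]+K[1,2]]
def deltas(pos,yaw=None):
    """tool-frame row numbers to reach TCP pos, with tool z (jaw dir) at world yaw(deg), x down"""
    s=sense();q=s["ee_rot"];Rm=R.from_quat(np.r_[q[1:],q[0]]).as_matrix()
    cy=np.degrees(np.arctan2(Rm[1,2],Rm[0,2]))
    lin=Rm.T@(np.array(pos)-s["eef_pos"])/300
    out=dict(pos=s["eef_pos"].round(1),jawyaw=round(cy,2),down=Rm[:,0].round(4),lin=lin.round(4))
    if yaw is not None:
        a=(yaw-cy+90)%180-90
        y=np.radians(cy+a);zt=np.array([np.cos(y),np.sin(y),0]);xt=np.array([0,0,-1.])
        D=np.c_[xt,np.cross(zt,xt),zt]
        out["rot"]=(R.from_matrix(Rm.T@D).as_rotvec()/.5).round(4);out["turn"]=round(a,2)
        # joint6 est
    out["q6"]=s["joints"][5].round(2);out["t"]=round(s["time_s"],2);out["F"]=s["force"].round(2);out["g"]=round(s["grip_width"]*85.4,1)
    return out
E
python3 - <<'E'
from h import *
p=cv2.imread("pics/top0.png");hsv=cv2.cvtColor(p,cv2.COLOR_BGR2HSV)
def cs(m,win):
    x0,y0,x1,y1=win;mm=np.zeros_like(m);mm[y0:y1,x0:x1]=m[y0:y1,x0:x1];return mm
blue=cs(cv2.inRange(hsv,(100,80,50),(125,255,255)),(230,150,330,260))
blue=cv2.morphologyEx(blue,cv2.MORPH_CLOSE,np.ones((9,9)))
c=max(cv2.findContours(blue,0,1)[0],key=cv2.contourArea)
w=ray("top",c[:,0,:],8)[:,:2].astype(np.float32)
r=cv2.minAreaRect(w);print("plate",r)
print(cv2.boxPoints(r))
white=cv2.inRange(hsv,(0,0,190),(180,60,255))
for win in [(245,170,268,190),(295,172,314,192),(240,228,262,248),(290,230,312,250)]:
    m=cs(white,win);n,l,s,ce=cv2.connectedComponentsWithStats(m)
    i=1+np.argmax(s[1:,4]);print("studtop",ce[i],s[i,4],ray("top",ce[i],38)[0].round(1))
q=cs(cv2.inRange(hsv,(0,0,120),(180,90,255)),(355,205,445,240)); 
red=cv2.inRange(hsv,(0,150,120),(6,255,255))|cv2.inRange(hsv,(174,150,120),(180,255,255))
for nm,win,z in (("open",(355,205,450,240),10),("ring",(355,150,450,180),30)):
    m=cs(cv2.inRange(hsv,(0,0,120),(180,70,255))|red,win)
    n,l,s,ce=cv2.connectedComponentsWithStats(m);i=1+np.argmax(s[1:,4]);m=(l==i).astype(np.uint8)
    cv2.imwrite(f"pics/m_{nm}.png",cv2.resize(m[win[1]:win[3],win[0]:win[2]]*255,None,fx=5,fy=5,interpolation=0))
    ys,xs=np.nonzero(m);print(nm,s[i])
    w=ray("top",np.c_[xs,ys],z)[:,:2];mu=w.mean(0);u=np.linalg.svd(w-mu,full_matrices=False)[2][0]
    t=(w-mu)@u;print(mu,np.degrees(np.arctan2(u[1],u[0])),t.min(),t.max())
    m=cs(red,win);ys,xs=np.nonzero(m);print("red",xs.mean(),ys.mean(),ray("top",(xs.mean(),ys.mean()),z))
E
```

```text
plate ((480.5328063964844, 98.44037628173828), (216.14849853515625, 226.73118591308594), 87.81005096435547)
[[363.1202    -5.222954]
 [589.68585  -13.886925]
 [597.94543  202.1037  ]
 [371.37976  210.76767 ]]
studtop [253.71428571 177.5       ] 14 [568.  165.4  38. ]
studtop [302.88888889 180.44444444] 18 [562.6  25.6  38. ]
studtop [249.22222222 237.5       ] 18 [398.1 172.3  38. ]
studtop [298.88235294 240.58823529] 17 [392.6  32.5  38. ]
open [384 215  52  17 325]
[ 449.49364755 -289.64545352] 91.46371837069648 -65.59223397671592 80.74815590980076
red 380.2368421052632 222.94736842105263 [[ 447.96143744 -198.16278904   10.        ]]
ring [363 161  59  14 311]
[ 611.52553568 -220.16692637] -83.99768606334165 -76.56599694622388 89.46855284396749
red 417.9142857142857 163.5142857142857 [[ 619.03869494 -300.69002489   30.        ]]
```

```bash
python3 - <<'E'
from h import *
p=cv2.imread("pics/top0.png");hsv=cv2.cvtColor(p,cv2.COLOR_BGR2HSV)
K=5
for nm,win,z in (("open",(355,205,450,240),9.),("ring",(355,150,450,180),30.)):
    x0,y0,x1,y1=win
    b=cv2.resize(p[y0:y1,x0:x1],None,fx=K,fy=K,interpolation=cv2.INTER_CUBIC);h=cv2.cvtColor(b,cv2.COLOR_BGR2HSV)
    m=((h[...,1]<110)&(h[...,2]>110))|(((h[...,0]<6)|(h[...,0]>172))&(h[...,1]>120)&(h[...,2]>150))
    m=cv2.morphologyEx(m.astype(np.uint8),cv2.MORPH_CLOSE,np.ones((5,5)))
    n,l,s,ce=cv2.connectedComponentsWithStats(m);i=1+np.argmax(s[1:,4]);m=(l==i).astype(np.uint8)
    cv2.imwrite(f"pics/m_{nm}.png",m*255)
    ys,xs=np.nonzero(m);U=np.c_[(xs+.5)/K+x0-.5,(ys+.5)/K+y0-.5]
    print(nm,s[i],"px",U.min(0),U.max(0))
    w=ray("top",U,z)[:,:2]
    # along ~ y axis: rows of y
    for y in np.arange(w[:,1].max(),w[:,1].min(),-8):
        k=abs(w[:,1]-y)<2
        if k.sum(): print(int(y),"x",w[k,0].min().round(1),w[k,0].max().round(1),"mid",((w[k,0].min()+w[k,0].max())/2).round(1),k.sum())
    print("ymax,min",w[:,1].max(),w[:,1].min())
E
```

```text
open [   46    48   362    91 13484] px [363.8 214.2] [436.  232.2]
-151 x 439.4 452.6 mid 446.0 70
-159 x 435.5 459.1 mid 447.3 281
-167 x 435.6 458.6 mid 447.1 280
-175 x 438.1 456.0 mid 447.0 224
-183 x 438.3 456.2 mid 447.2 222
-191 x 439.6 455.8 mid 447.7 201
-199 x 439.8 455.9 mid 447.9 201
-207 x 440.0 456.1 mid 448.0 202
-215 x 439.0 457.4 mid 448.2 229
-223 x 439.2 457.1 mid 448.1 222
-231 x 439.4 457.2 mid 448.3 222
-239 x 439.5 456.8 mid 448.2 214
-247 x 439.7 457.6 mid 448.6 219
-255 x 439.9 457.2 mid 448.5 217
-263 x 440.1 457.9 mid 449.0 222
-271 x 439.7 458.1 mid 448.9 231
-279 x 439.9 458.3 mid 449.1 231
-287 x 440.0 458.5 mid 449.3 231
-295 x 440.2 458.6 mid 449.4 230
-303 x 438.2 460.6 mid 449.4 251
-311 x 430.3 468.8 mid 449.6 429
-319 x 426.5 472.4 mid 449.5 552
-327 x 424.4 474.9 mid 449.6 324
-335 x 424.5 475.6 mid 450.1 325
-343 x 425.3 476.4 mid 450.8 323
-351 x 426.6 475.3 mid 451.0 276
ymax,min -151.10711549092392 -357.8850977886592
ring [   37    41   412    86 13103] px [362.  157.8] [444.2 174.8]
-141 x 596.5 611.5 mid 604.0 73
-149 x 586.9 623.2 mid 605.
[... 277 characters left out ...]
604.5 622.4 mid 613.4 222
-229 x 605.2 622.5 mid 613.9 217
-237 x 606.0 622.7 mid 614.3 210
-245 x 606.7 622.9 mid 614.8 203
-253 x 607.4 623.6 mid 615.5 202
-261 x 607.6 624.9 mid 616.3 214
-269 x 608.3 626.2 mid 617.3 222
-277 x 609.1 626.4 mid 617.7 210
-285 x 610.4 626.6 mid 618.5 202
-293 x 611.7 627.9 mid 619.8 198
-301 x 611.9 628.6 mid 620.3 207
-309 x 612.6 628.2 mid 620.4 199
-317 x 612.8 630.1 mid 621.4 220
-325 x 614.7 627.9 mid 621.3 159
-333 x 614.9 626.4 mid 620.6 144
-341 x 614.5 626.6 mid 620.5 144
-349 x 607.8 635.4 mid 621.6 311
-357 x 606.7 636.7 mid 621.7 219
-365 x 607.5 636.8 mid 622.1 316
-373 x 613.4 631.2 mid 622.3 149
ymax,min -141.72548739387904 -375.3289139715006
```

```bash
python3 - <<'E'
import cv2,numpy as np
a=cv2.imread("pics/m_open.png");b=cv2.imread("pics/m_ring.png")
cv2.imwrite("pics/m.png",np.vstack([a,b]))
E
```

```text
(no output)
```

View pics/m.png

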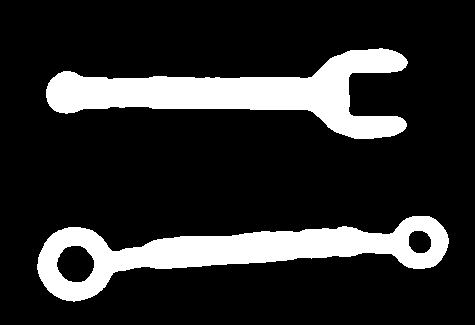

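Choice: candidates for the open spanner are the steel one with red band (400,223), purple ones (325,110), (412,108), (422,296) and the combination wrench (194,246). I take (400,223); the crop shows a steel, open jaw on the right and a red band at the left tail. The ring spanner is at (404,165), the only double ring, with the big ring left. The brass locknut is at (303,180).

```bash
python3 - <<'E'
from h import *
print(deltas((449,-281.2,130),1.1)); print(sense()["joints"].round(2))
E
```

```text
{'pos': array([158.5, 500.3, 230.8]), 'jawyaw': np.float64(72.42), 'down': array([-6.e-04, -9.e-04, -1.e+00]), 'lin': array([ 0.3379, -1.7101, -2.1906]), 'rot': array([ 2.4896e+00, -2.1000e-03,  9.0000e-04]), 'turn': np.float64(-71.32), 'q6': np.float64(-0.22), 't': 0.1, 'F': array([ 0.19, -0.41, -0.46]), 'g': 85.4}
[ 1.04  0.31  1.5   0.    1.33 -0.22]
```

```bash
python3 -m jog '[{"linear":[0.05,-0.57,-0.73],"rotation":[0.85,0,0],"grip":45},{"linear":[0.05,-0.57,-0.73],"rotation":[0.85,0,0],"grip":45},{"linear":[0.05,-0.57,-0.73],"rotation":[0.85,0,0],"grip":45},{"linear":[0.05,-0.57,-0.73],"rotation":[0.85,0,0],"grip":45},{"linear":[0.05,-0.57,-0.73],"rotation":[0.85,0,0],"grip":45},{"linear":[0.05,-0.57,-0.73],"rotation":[0.85,0,0],"grip":45},{"linear":[0.05,-0.57,-0.73],"rotation":[0.85,0,0],"grip":45},{"linear":[0.05,-0.57,-0.73],"rotation":[0.85,0,0],"grip":45},{"linear":[0.05,-0.57,-0.73],"rotation":[0.85,0,0],"grip":45}]' 40; python3 - <<'E'
from h import *
print(deltas((449,-281.2,130),1.1)); print(sense()["joints"].round(2))
E
```

```text
time_s: 0.85
eef_pos: [255.7, 239.1, 216.0]
ee_rot: [0.646, -0.287, 0.647, 0.287]
force: [-0.4, 0.5, 0.7]
grip_width: 0.523
{'pos': array([255.7, 239.1, 216. ]), 'jawyaw': np.float64(47.87), 'down': array([-5.e-04, -8.e-04, -1.e+00]), 'lin': array([ 0.2877, -1.6412, -0.8539]), 'rot': array([ 1.6327e+00, -1.6000e-03,  1.0000e-03]), 'turn': np.float64(-46.77), 'q6': np.float64(-0.42), 't': 0.85, 'F': array([-0.41,  0.47,  0.65]), 'g': 44.7}
[ 0.41 -0.07  1.98 -0.    1.24 -0.42]
```

```bash
python3 -m jog '[{"linear":[0.05,-0.82,-0.43],"rotation":[0.82,0,0],"grip":45},{"linear":[0.05,-0.82,-0.43],"rotation":[0.82,0,0],"grip":45},{"linear":[0.05,-0.82,-0.43],"rotation":[0.82,0,0],"grip":45},{"linear":[0.05,-0.82,-0.43],"rotation":[0.82,0,0],"grip":45},{"linear":[0.05,-0.82,-0.43],"rotation":[0.82,0,0],"grip":45},{"linear":[0.05,-0.82,-0.43],"rotation":[0.82,0,0],"grip":45},{"linear":[0.05,-0.82,-0.43],"rotation":[0.82,0,0],"grip":45},{"linear":[0.05,-0.82,-0.43],"rotation":[0.82,0,0],"grip":45},{"linear":[0.05,-0.82,-0.43],"rotation":[0.82,0,0],"grip":45}]'; python3 - <<'E'
from h import *
print(deltas((449,-281.2,100),1.1)); print(sense()["joints"].round(2))
E
```

```text
time_s: 1.6
eef_pos: [352.0, -21.4, 200.9]
ee_rot: [0.691, -0.149, 0.692, 0.149]
force: [-0.5, -0.1, -0.2]
grip_width: 0.528
{'pos': array([352. , -21.4, 200.9]), 'jawyaw': np.float64(24.32), 'down': array([-0.0015,  0.    , -1.    ]), 'lin': array([ 0.3357, -0.9225, -0.0613]), 'rot': array([ 8.104e-01, -3.000e-03, -7.000e-04]), 'turn': np.float64(-23.22), 'q6': np.float64(-0.82), 't': 1.6, 'F': array([-0.53, -0.1 , -0.21]), 'g': 45.1}
[-0.4  -0.05  2.   -0.    1.19 -0.82]
```

```bash
python3 -m jog '[{"linear":[0.15,-0.9225,-0.0613],"rotation":[0.81,0,0],"grip":45},{"linear":[0.15,-0.9225,-0.0613],"rotation":[0.81,0,0],"grip":45},{"linear":[0.15,-0.9225,-0.0613],"rotation":[0.81,0,0],"grip":45},{"linear":[0.15,-0.9225,-0.0613],"rotation":[0.81,0,0],"grip":45},{"linear":[0.3,-0.9225,-0.0613],"rotation":[0.81,0,0],"grip":45},{"linear":[0.3,-0.9225,-0.0613],"rotation":[0.81,0,0],"grip":45},{"linear":[0.4,-0.9225,-0.0613],"rotation":[0.81,0,0],"grip":45},{"linear":[0.4,-0.9225,-0.0613],"rotation":[0.81,0,0],"grip":45},{"linear":[0.4,-0.9225,-0.0613],"rotation":[0.81,0,0],"grip":45},{"linear":[0.4,-0.9225,-0.0613],"rotation":[0.81,0,0],"grip":45},{"linear":[0.4,-0.9225,-0.0613],"rotation":[0.81,0,0],"grip":45}]'; python3 - <<'E'
from h import *
print(deltas((449,-281.2,4),1.1)); print(sense()["joints"].round(2))
p,d=capture("top");cv2.imwrite("pics/t1.png",cv2.resize(p[180:280,340:470,::-1],None,fx=5,fy=5,interpolation=cv2.INTER_CUBIC))
p,d=capture("side");cv2.imwrite("pics/s1.png",cv2.resize(p[200:350,220:420,::-1],None,fx=3.5,fy=3.5,interpolation=cv2.INTER_CUBIC))
E
```

```text
time_s: 2.52
eef_pos: [449.8, -279.5, 82.0]
ee_rot: [0.707, -0.008, 0.707, 0.007]
force: [-0.1, 0.7, 0.6]
grip_width: 0.529
{'pos': array([ 449.8, -279.5,   82. ]), 'jawyaw': np.float64(1.24), 'down': array([-7.e-04, -5.e-04, -1.e+00]), 'lin': array([ 0.2599, -0.0056, -0.0028]), 'rot': array([ 0.0048, -0.0013,  0.001 ]), 'turn': np.float64(-0.14), 'q6': np.float64(-0.8), 't': 2.52, 'F': array([-0.06,  0.71,  0.65]), 'g': 45.2}
[-0.78  0.49  1.66 -0.    0.99 -0.8 ]
```

View pics/s1.png

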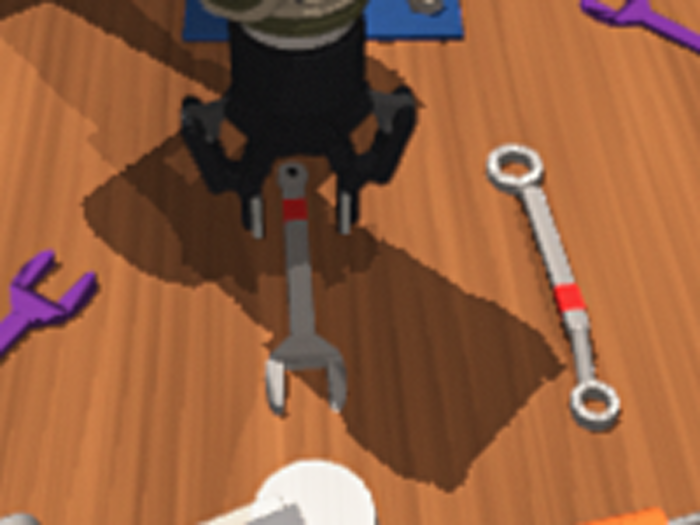

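```bash
python3 -m jog '[{"linear":[0.13,-0.0056,-0.0028],"rotation":[0,0,0],"grip":45},{"linear":[0.26,-0.0056,-0.0028],"rotation":[0,0,0],"grip":45},{"linear":[0.26,-0.0056,-0.0028],"rotation":[0,0,0],"grip":45},{"linear":[0.26,-0.0056,-0.0028],"rotation":[0,0,0],"grip":5},{"linear":[0.26,-0.0056,-0.0028],"rotation":[0,0,0],"grip":5},{"linear":[0.26,-0.0056,-0.0028],"rotation":[0,0,0],"grip":5},{"linear":[0.26,-0.0056,-0.0028],"rotation":[0,0,0],"grip":5},{"linear":[0.26,-0.0056,-0.0028],"rotation":[0,0,0],"grip":5},{"linear":[0.26,-0.0056,-0.0028],"rotation":[0,0,0],"grip":5},{"linear":[0.26,-0.0056,-0.0028],"rotation":[0,0,0],"grip":5}]' 60; python3 - <<'E'
from h import *
print(deltas((449,-281.2,110),7.75))
E
```

```text
time_s: 3.45
eef_pos: [450.2, -282.7, 7.4]
ee_rot: [0.708, -0.009, 0.706, 0.006]
force: [0.1, 2.3, 7.0]
grip_width: 0.146
{'pos': array([ 450.2, -282.7,    7.4]), 'jawyaw': np.float64(1.23), 'down': array([ 0.0037, -0.0046, -1.    ]), 'lin': array([-0.3421,  0.0034, -0.0028]), 'rot': array([-0.2277,  0.0068,  0.0098]), 'turn': np.float64(6.52), 'q6': np.float64(-0.8), 't': 3.45, 'F': array([0.1 , 2.33, 7.04]), 'g': 12.4}
```

```bash
python3 -m jog '[{"linear":[-0.05,0,0],"rotation":[0,0,0],"grip":5},{"linear":[-0.1,0,0],"rotation":[0,0,0],"grip":5},{"linear":[-0.15,0,0],"rotation":[0,0,0],"grip":5},{"linear":[-0.15,0,0],"rotation":[0,0,0],"grip":5},{"linear":[-0.15,0,0],"rotation":[0,0,0],"grip":5}]' 60; python3 - <<'E'
from h import *
print(deltas((449,-281.2,110),7.75))
p,d=capture("top");cv2.imwrite("pics/t2.png",cv2.resize(p[180:280,340:470,::-1],None,fx=5,fy=5,interpolation=cv2.INTER_CUBIC))
p,d=capture("side");cv2.imwrite("pics/s2.png",cv2.resize(p[200:350,220:420,::-1],None,fx=3.5,fy=3.5,interpolation=cv2.INTER_CUBIC))
E
```

```text
time_s: 3.87
eef_pos: [450.6, -282.9, 53.9]
ee_rot: [0.709, -0.01, 0.705, 0.005]
force: [0.5, 0.4, -3.6]
grip_width: 0.142
{'pos': array([ 450.6, -282.9,   53.9]), 'jawyaw': np.float64(1.23), 'down': array([ 0.0061, -0.007 , -1.    ]), 'lin': array([-0.1869,  0.0045, -0.0041]), 'rot': array([-0.2276,  0.011 ,  0.0149]), 'turn': np.float64(6.52), 'q6': np.float64(-0.8), 't': 3.87, 'F': array([ 0.49,  0.39, -3.63]), 'g': 12.1}
```

View pics/s2.png

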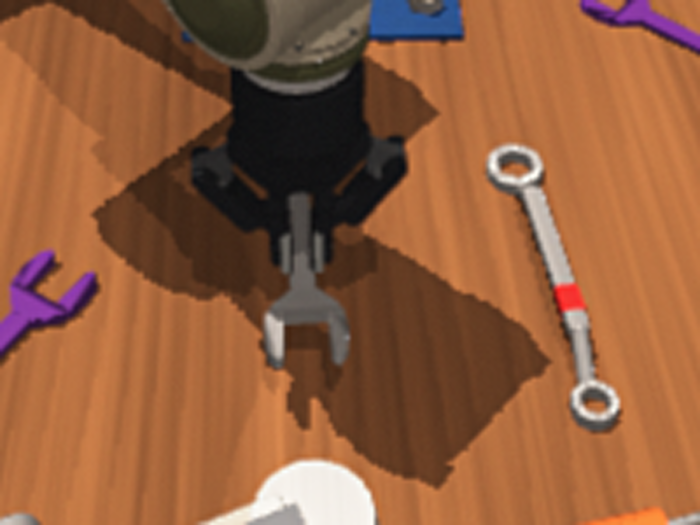

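View pics/t2.png

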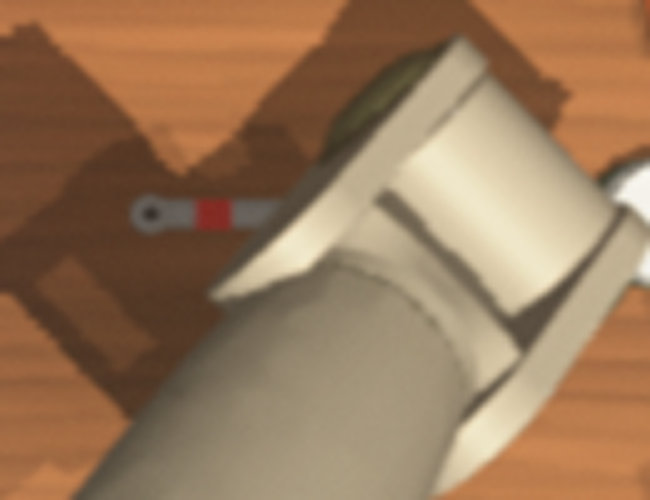

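```bash
python3 - <<'E'
from h import *
print(deltas((550.6,121,90),7.75))
E
python3 -m jog '[{"linear":[-0.1,0.2,0.05],"rotation":[-0.228,0.011,0.015],"grip":5},{"linear":[-0.2,0.4,0.1],"rotation":[-0.228,0.011,0.015],"grip":5},{"linear":[-0.2,0.6,0.17],"rotation":[-0.228,0.011,0.015],"grip":5},{"linear":[-0.2,0.7,0.17],"rotation":[-0.228,0.011,0.015],"grip":5},{"linear":[-0.2,0.8,0.17],"rotation":[-0.228,0.011,0.015],"grip":5},{"linear":[-0.2,0.9,0.17],"rotation":[-0.228,0.011,0.015],"grip":5},{"linear":[-0.2,0.97,0.17],"rotation":[-0.228,0.011,0.015],"grip":5},{"linear":[-0.2,0.97,0.17],"rotation":[-0.228,0.011,0.015],"grip":5},{"linear":[-0.2,0.97,0.17],"rotation":[-0.228,0.011,0.015],"grip":5},{"linear":[-0.2,0.97,0.17],"rotation":[-0.228,0.011,0.015],"grip":5}]' 60; python3 - <<'E'
from h import *
print(deltas((550.6,121,80),7.75))
E
```

```text
{'pos': array([ 449.9, -282.3,   52.3]), 'jawyaw': np.float64(1.22), 'down': array([ 0.0036, -0.0045, -1.    ]), 'lin': array([-0.1307,  1.3361,  0.3648]), 'rot': array([-0.2278,  0.0064,  0.0095]), 'turn': np.float64(6.53), 'q6': np.float64(-0.8), 't': 3.97, 'F': array([-0.67,  0.35, -2.76]), 'g': 12.2}
time_s: 4.8
eef_pos: [494.1, 10.7, 110.5]
ee_rot: [0.704, -0.047, 0.707, 0.05]
force: [-0.8, 0.4, -2.3]
grip_width: 0.143
{'pos': array([494.1,  10.7, 110.5]), 'jawyaw': np.float64(7.87), 'down': array([-0.0036,  0.0026, -1.    ]), 'lin': array([0.102 , 0.338 , 0.2372]), 'rot': array([ 0.004 , -0.0065, -0.0062]), 'turn': np.float64(-0.12), 'q6': np.float64(-0.36), 't': 4.8, 'F': array([-0.77,  0.38, -2.28]), 'g': 12.2}
```

```bash
python3 -m jog '[{"linear":[0.0,0.15,0.1],"rotation":[0,0,0],"grip":5},{"linear":[0.0,0.3,0.2],"rotation":[0.004,-0.0065,-0.006],"grip":5},{"linear":[0.05,0.338,0.237],"rotation":[0.004,-0.0065,-0.006],"grip":5},{"linear":[0.09,0.338,0.237],"rotation":[0.004,-0.0065,-0.006],"grip":5},{"linear":[0.09,0.338,0.237],"rotation":[0.004,-0.0065,-0.006],"grip":5},{"linear":[0.09,0.338,0.237],"rotation":[0.004,-0.0065,-0.006],"grip":5},{"linear":[0.09,0.338,0.237],"rotation":[0.004,-0.0065,-0.006],"grip":5}]' 60; python3 - <<'E'
from h import *
p,d=capture("top");cv2.imwrite("pics/t3f.png",p[:,:,::-1]);cv2.imwrite("pics/t3.png",cv2.resize(p[140:260,220:340,::-1],None,fx=4.5,fy=4.5,interpolation=cv2.INTER_CUBIC))
p,d=capture("side");cv2.imwrite("pics/s3f.png",p[:,:,::-1]);cv2.imwrite("pics/s3.png",cv2.resize(p[110:230,250:370,::-1],None,fx=5,fy=5,interpolation=cv2.INTER_CUBIC))
print(deltas((550.6,121,80),7.75))
E
```

```text
time_s: 5.38
eef_pos: [550.6, 119.4, 84.0]
ee_rot: [0.706, -0.047, 0.706, 0.047]
force: [0.0, -0.9, -1.7]
grip_width: 0.142
{'pos': array([550.8, 119.6,  84.5]), 'jawyaw': np.float64(7.65), 'down': array([ 1.1e-03, -1.0e-04, -1.0e+00]), 'lin': array([ 0.0149,  0.0046, -0.0002]), 'rot': array([-0.0036,  0.0022,  0.0004]), 'turn': np.float64(0.1), 'q6': np.float64(-0.13), 't': 5.48, 'F': array([ 1.31,  0.15, -3.34]), 'g': 12.1}
```

View pics/s3.png

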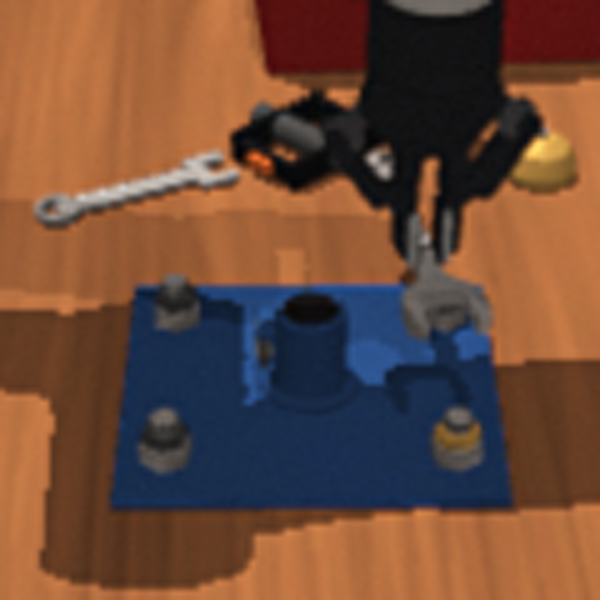

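View pics/t3.png

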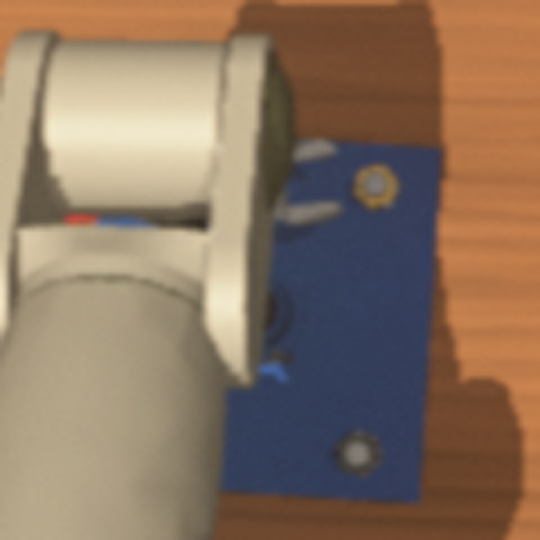

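```bash
python3 - <<'E'
from h import *
u=np.array([[291.1,172.7],[290.7,187.1]]);print(ray("top",u,86).round(1), ray("top",[220+375/4.5-.4,140+186/4.5-.4],38))
E
python3 -m jog '[{"linear":[0.05,0,0],"rotation":[0,0,0],"grip":5},{"linear":[0.1,0,0],"rotation":[0,0,0],"grip":5},{"linear":[0.15,0,0],"rotation":[0,0,0],"grip":5},{"linear":[0.2,0,0],"rotation":[0,0,0],"grip":5},{"linear":[0.22,0,0],"rotation":[0,0,0],"grip":5},{"linear":[0.22,0,0],"rotation":[0,0,0],"grip":5},{"linear":[0.22,0,0],"rotation":[0,0,0],"grip":5}]' 60; python3 - <<'E'
from h import *
p,d=capture("top");cv2.imwrite("pics/t4f.png",p[:,:,::-1]);cv2.imwrite("pics/t4.png",cv2.resize(p[150:210,250:330,::-1],None,fx=8,fy=8,interpolation=cv2.INTER_CUBIC))
p,d=capture("side");cv2.imwrite("pics/s4f.png",p[:,:,::-1]);cv2.imwrite("pics/s4.png",cv2.resize(p[140:230,270:370,::-1],None,fx=6,fy=6,interpolation=cv2.INTER_CUBIC))
print(deltas((550.6,121,18),7.75))
E
```

```text
[[577.3  55.7  86. ]
 [537.8  55.7  86. ]] [[561.19316057  25.39987831  38.        ]]
time_s: 6.07
eef_pos: [551.3, 119.2, 19.2]
ee_rot: [0.706, -0.047, 0.705, 0.047]
force: [0.6, -0.6, -2.0]
grip_width: 0.138
{'pos': array([551.6, 119.5,  19.6]), 'jawyaw': np.float64(7.63), 'down': array([ 0.0031, -0.    , -1.    ]), 'lin': array([ 0.0055,  0.0055, -0.0026]), 'rot': array([-0.0042,  0.0061,  0.0009]), 'turn': np.float64(0.12), 'q6': np.float64(-0.13), 't': 6.17, 'F': array([ 0.24, -0.26, -2.53]), 'g': 11.9}
```

View pics/t4.png

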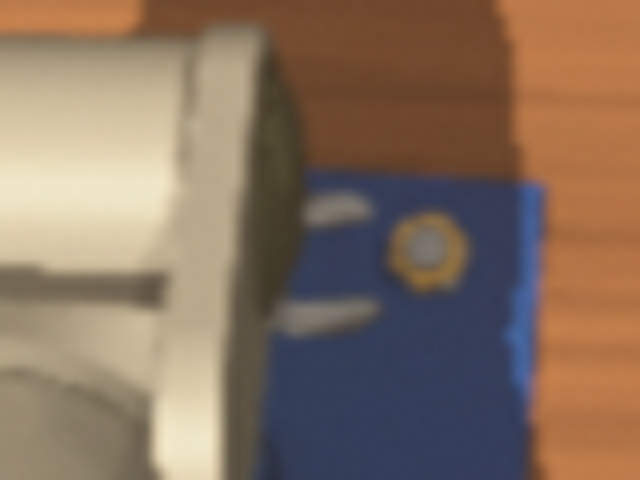

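View pics/s4.png

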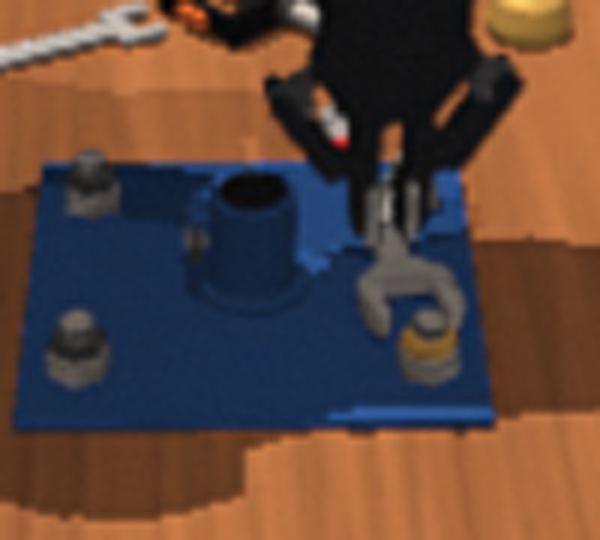

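```bash
python3 - <<'E'
from h import *
p=cv2.imread("pics/t4f.png");x0,y0,K=280,165,8
b=cv2.resize(p[165:200,280:315],None,fx=K,fy=K,interpolation=cv2.INTER_CUBIC);h=cv2.cvtColor(b,cv2.COLOR_BGR2HSV)
m=((h[...,1]<100)&(h[...,2]>75)).astype(np.uint8)
n,l,s,ce=cv2.connectedComponentsWithStats(m)
cv2.imwrite("pics/m4.png",np.hstack([b,cv2.cvtColor(m*255,cv2.COLOR_GRAY2BGR)]))
d=np.array([-np.sin(np.radians(7.65)),np.cos(np.radians(7.65))]);nn=np.array([d[1],-d[0]])
for i in range(1,n):
    if s[i,4]<300: continue
    ys,xs=np.nonzero(l==i);U=np.c_[(xs+.5)/K+x0-.5,(ys+.5)/K+y0-.5]
    print(i,s[i],U.min(0),U.max(0))
    w=ray("top",U,22)[:,:2] if U[:,0].min()<297 else ray("top",U,38)[:,:2]
    if U[:,0].min()>297: print("stud",w.mean(0));S=w.mean(0);continue
    a=w@d;c=w@nn
    for t in np.arange(a.min(),a.max(),3): 
        k=abs(a-t)<1; print("  along",t.round(1),"lat",c[k].min().round(1),c[k].max().round(1))
for S in ((562.6,25.4),(561.4,25.4)): print("stud along/lat",np.dot(S,d),np.dot(S,nn))
E
```

```text
1 [    0     0   280   280 32849] [279.5625 164.5625] [314.4375 199.4375]
  along -84.6 lat 579.8 583.8
  along -81.6 lat 569.3 584.6
  along -78.6 lat 549.6 585.2
  along -75.6 lat 542.0 586.0
  along -72.6 lat 532.9 586.6
  along -69.6 lat 528.9 587.0
  along -66.6 lat 529.4 587.7
  along -63.6 lat 537.2 588.1
  along -60.6 lat 535.2 588.7
  along -57.6 lat 538.4 589.5
  along -54.6 lat 543.1 589.8
  along -51.6 lat 543.1 590.1
  along -48.6 lat 543.2 590.5
  along -45.6 lat 543.4 591.2
  along -42.6 lat 543.7 591.5
  along -39.6 lat 544.4 592.2
  along -36.6 lat 539.9 592.9
  along -33.6 lat 538.0 593.2
  along -30.6 lat 537.3 594.0
  along -27.6 lat 535.3 594.7
  along -24.6 lat 534.0 595.4
  along -21.6 lat 532.5 595.7
  along -18.6 lat 532.3 596.3
  along -15.6 lat 533.0 596.4
  along -12.6 lat 533.0 597.1
  along -9.6 lat 532.9 597.8
  along -6.6 lat 532.9 585.2
  along -3.6 lat 533.0 564.4
  along -0.6 lat 532.5 559.0
  along 2.4 lat 533.2 609.7
  along 5.4 lat 534.4 615.6
  along 8.4 lat 523.6 615.9
  along 11.4 lat 514.8 616.2
  along 14.4 lat 515.0 610.9
  along 17.4 lat 515.4 582.1
  along 20.4 lat 515.7 553.3
14 [ 163  104   45   45 1596] [299.9375 177.5625] [305.4375 183.0625]
stud [562.70683224  25.87355248]
stud along/lat -49.72013147194261 560.9739998666719
stud along/lat -49.56038586571073 559.7846801698327
```

View pics/m4.png

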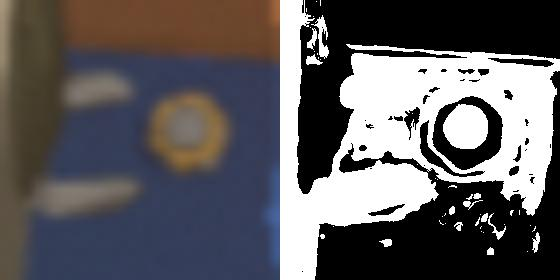

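```bash
python3 - <<'E'
from h import *
p=cv2.imread("pics/t4f.png");x0,y0,K=280,165,8
b=cv2.resize(p[165:200,280:315],None,fx=K,fy=K,interpolation=cv2.INTER_CUBIC)
h=cv2.cvtColor(b,cv2.COLOR_BGR2HSV)
m=((b[...,2]>85)&(b[...,0]>80)).astype(np.uint8)
n,l,s,ce=cv2.connectedComponentsWithStats(m)
cv2.imwrite("pics/m4.png",np.hstack([b,cv2.cvtColor(m*255,cv2.COLOR_GRAY2BGR)]))
d=np.array([-np.sin(np.radians(7.65)),np.cos(np.radians(7.65))]);nn=np.array([d[1],-d[0]])
for i in range(1,n):
    if s[i,4]<300: continue
    ys,xs=np.nonzero(l==i);U=np.c_[(xs+.5)/K+x0-.5,(ys+.5)/K+y0-.5]
    st=U[:,0].min()>297
    w=ray("top",U,38 if st else 22)[:,:2]
    print(i,s[i],U.min(0),U.max(0))
    a=w@d;c=w@nn
    if st: print("stud",w.mean(0),a.mean(),c.mean());continue
    for t in np.arange(a.min(),a.max(),3): 
        k=abs(a-t)<1; print("  along",t.round(1),"lat",c[k].min().round(1),c[k].max().round(1))
E
```

```text
1 [  0   0  13  96 859] [279.5625 164.5625] [281.0625 176.4375]
  along 8.6 lat 610.8 615.9
  along 11.6 lat 591.8 616.3
  along 14.6 lat 582.7 609.4
2 [  66   72   66   35 1722] [287.8125 173.5625] [295.9375 177.8125]
  along -30.6 lat 576.9 581.2
  along -27.6 lat 575.7 584.1
  along -24.6 lat 575.6 585.5
  along -21.6 lat 575.6 586.2
  along -18.6 lat 575.2 586.2
  along -15.6 lat 575.1 586.2
  along -12.6 lat 574.8 586.1
  along -9.6 lat 575.0 584.8
6 [ 166  106   43   41 1401] [300.3125 177.8125] [305.5625 182.8125]
stud [562.94294841  25.47757404] -49.68890161261354 561.3242227079908
8 [  34  179  104   37 2656] [283.8125 186.9375] [296.6875 191.4375]
  along -29.0 lat 541.8 545.1
  along -26.0 lat 540.3 546.5
  along -23.0 lat 540.2 547.2
  along -20.0 lat 539.8 547.5
  along -17.0 lat 539.2 547.5
  along -14.0 lat 538.7 547.8
  along -11.0 lat 538.0 547.8
  along -8.0 lat 537.1 548.2
  along -5.0 lat 536.9 548.5
  along -2.0 lat 536.7 548.9
  along 1.0 lat 536.7 549.5
  along 4.0 lat 537.4 549.0
  along 7.0 lat 539.5 546.7
```

View pics/m4.png

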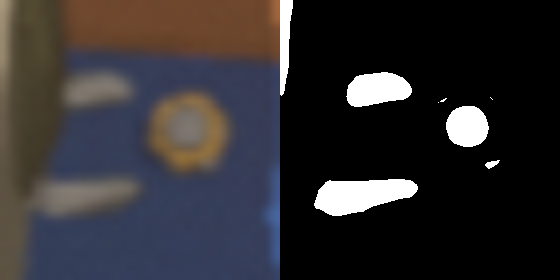

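```bash
python3 -m jog '[{"linear":[0.008,0,0],"rotation":[-0.004,0.006,0.001],"grip":5},{"linear":[0.012,0,0],"rotation":[-0.004,0.006,0.001],"grip":5},{"linear":[0.015,0,0],"rotation":[-0.004,0.006,0.001],"grip":5},{"linear":[0.015,0,0],"rotation":[-0.004,0.006,0.001],"grip":5},{"linear":[0.015,0,0],"rotation":[-0.004,0.006,0.001],"grip":5}]' 60; python3 - <<'E'
from h import *
d=np.array([-.1349,.9909])
s=sense();print(s["force"].round(2),s["wrist_torque"].round(2),s["eef_pos"].round(1))
t=s["eef_pos"]-np.r_[34*d,0]
print(deltas(t,7.75))
E
```

```text
time_s: 6.58
eef_pos: [551.8, 119.4, 15.3]
ee_rot: [0.706, -0.048, 0.705, 0.048]
force: [1.5, 0.4, -1.2]
grip_width: 0.136
[ 1.46  0.39 -1.21] [-0.13 -0.1   0.03] [551.8 119.4  15.3]
{'pos': array([551.8, 119.4,  15.3]), 'jawyaw': np.float64(7.74), 'down': array([ 5.e-04,  0.e+00, -1.e+00]), 'lin': array([ 0.    , -0.1133,  0.    ]), 'rot': array([-0.0003,  0.0011,  0.0001]), 'turn': np.float64(0.01), 'q6': np.float64(-0.13), 't': 6.58, 'F': array([ 1.46,  0.39, -1.21]), 'g': 11.6}
```

```bash
python3 -m jog '[{"linear":[0.0,-0.02,0],"rotation":[0,0,0],"grip":5},{"linear":[0.0,-0.035,0],"rotation":[0,0,0],"grip":5},{"linear":[0.0,-0.05,0],"rotation":[0,0,0],"grip":5},{"linear":[0.0,-0.06,0],"rotation":[0,0,0],"grip":5},{"linear":[0.0,-0.07,0],"rotation":[0,0,0],"grip":5},{"linear":[0.0,-0.08,0],"rotation":[0,0,0],"grip":5},{"linear":[0.0,-0.08,0],"rotation":[0,0,0],"grip":5}]' 60; python3 - <<'E'
from h import *
s=sense();print(s["force"].round(2),s["wrist_torque"].round(2),s["eef_pos"].round(1))
print(deltas(s["eef_pos"],7.75))
p,d=capture("side");cv2.imwrite("pics/s5.png",cv2.resize(p[140:230,270:370,::-1],None,fx=6,fy=6,interpolation=cv2.INTER_CUBIC))
p,d=capture("top");cv2.imwrite("pics/t5f.png",p[:,:,::-1]);cv2.imwrite("pics/t5.png",cv2.resize(p[150:210,250:330,::-1],None,fx=8,fy=8,interpolation=cv2.INTER_CUBIC))
E
```

```text
time_s: 7.17
eef_pos: [555.0, 95.4, 15.5]
ee_rot: [0.706, -0.047, 0.705, 0.048]
force: [-1.1, 1.6, 1.4]
grip_width: 0.138
[-1.13  1.58  1.41] [ 0.18  0.27 -0.07] [555.   95.4  15.5]
{'pos': array([555. ,  95.4,  15.5]), 'jawyaw': np.float64(7.71), 'down': array([ 3.e-04,  4.e-04, -1.e+00]), 'lin': array([0., 0., 0.]), 'rot': array([-0.0012,  0.0008, -0.0006]), 'turn': np.float64(0.04), 'q6': np.float64(-0.17), 't': 7.17, 'F': array([-1.13,  1.58,  1.41]), 'g': 11.8}
```

View pics/t5.png

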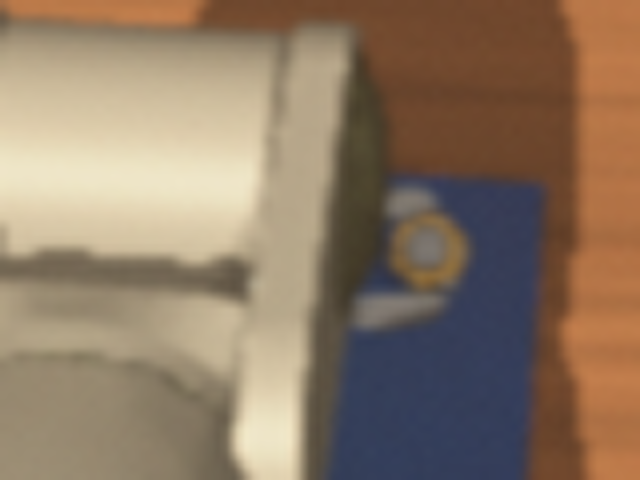

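View pics/s5.png

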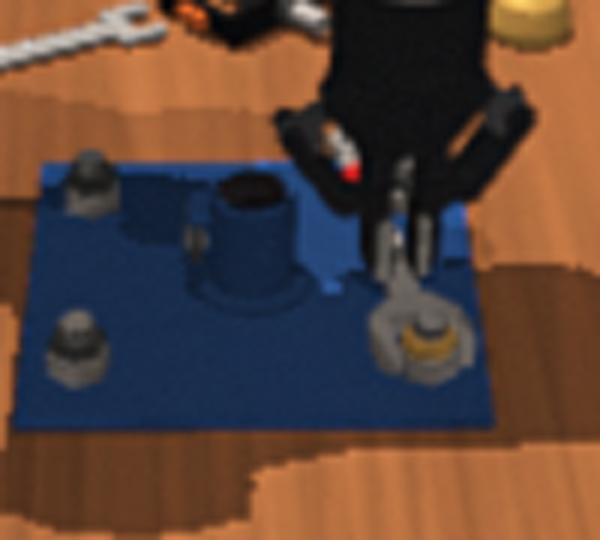

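```bash
python3 -m jog '[{"linear":[0.0,-0.01,0],"rotation":[0,0,0],"grip":5},{"linear":[0.0,-0.018,0],"rotation":[0,0,0],"grip":5},{"linear":[0.0,-0.024,0],"rotation":[0,0,0],"grip":5},{"linear":[0.0,-0.03,0],"rotation":[0,0,0],"grip":5},{"linear":[0.0,-0.033,0],"rotation":[0,0,0],"grip":5},{"linear":[0.0,-0.033,0],"rotation":[0,0,0],"grip":5}]' 60; python3 - <<'E'
from h import *
s=sense();print(s["force"].round(2),s["wrist_torque"].round(2),s["eef_pos"].round(1))
E
```

```text
time_s: 7.77
eef_pos: [556.4, 85.4, 15.5]
ee_rot: [0.706, -0.048, 0.705, 0.047]
force: [-1.7, 1.4, 1.2]
grip_width: 0.139
[-1.67  1.36  1.19] [ 0.18  0.29 -0.05] [556.4  85.4  15.5]
```

```bash
python3 -m jog '[{"linear":[0.0,-0.004,0],"rotation":[0,0,0],"grip":5},{"linear":[0.0,-0.007,0],"rotation":[0,0,0],"grip":5},{"linear":[0.0,-0.007,0],"rotation":[0,0,0],"grip":5}]' 60; python3 - <<'E'
from h import *
s=sense();print(s["force"].round(2),s["wrist_torque"].round(2),s["eef_pos"].round(1))
p,d=capture("top");cv2.imwrite("pics/t6.png",cv2.resize(p[150:210,250:330,::-1],None,fx=8,fy=8,interpolation=cv2.INTER_CUBIC))
E
```

```text
time_s: 8.02
eef_pos: [556.7, 83.2, 15.5]
ee_rot: [0.706, -0.048, 0.705, 0.047]
force: [-2.9, 2.3, 1.3]
grip_width: 0.143
[-2.87  2.27  1.3 ] [ 0.28  0.28 -0.07] [556.7  83.2  15.5]
```

View pics/t6.png

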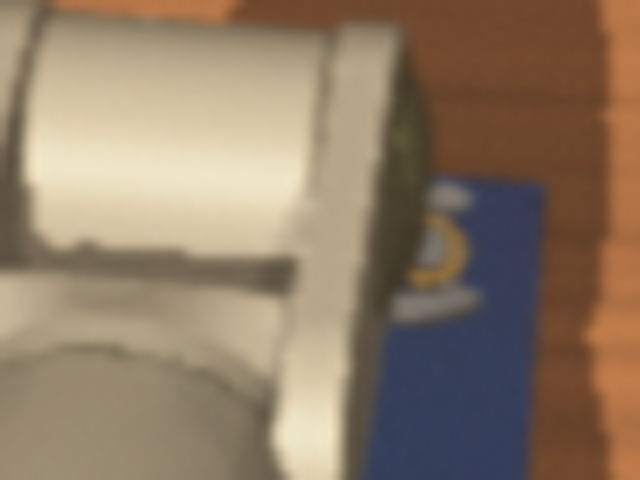

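```bash
python3 -m jog '[{"linear":[0.0,0,0],"rotation":[0,0,0],"grip":40},{"linear":[0.0,0,0],"rotation":[0,0,0],"grip":40},{"linear":[0.0,0,0],"rotation":[0,0,0],"grip":40},{"linear":[-0.02,0,0],"rotation":[0,0,0],"grip":40},{"linear":[-0.15,0,0],"rotation":[0,0,0],"grip":40},{"linear":[-0.28,0,0],"rotation":[0,0,0],"grip":40},{"linear":[-0.4,-0.1,0],"rotation":[0,0,0],"grip":40},{"linear":[-0.4,-0.25,0],"rotation":[0,0,0],"grip":40},{"linear":[-0.4,-0.4,0],"rotation":[0,0,0],"grip":40},{"linear":[-0.4,-0.55,0],"rotation":[0,0,0],"grip":40},{"linear":[-0.4,-0.7,0],"rotation":[0,0,0],"grip":40},{"linear":[-0.4,-0.8,0],"rotation":[0,0,0],"grip":40},{"linear":[-0.4,-0.9,0],"rotation":[0,0,0],"grip":40}]' 60; python3 - <<'E'
from h import *
p,d=capture("top");cv2.imwrite("pics/t7f.png",p[:,:,::-1]);cv2.imwrite("pics/t7.png",cv2.resize(p[150:210,240:320,::-1],None,fx=8,fy=8,interpolation=cv2.INTER_CUBIC))
p,d=capture("side");cv2.imwrite("pics/s7f.png",p[:,:,::-1]);cv2.imwrite("pics/s7.png",cv2.resize(p[140:230,270:370,::-1],None,fx=6,fy=6,interpolation=cv2.INTER_CUBIC))
print(deltas((616.5,-263,60),4.8))
E
```

```text
time_s: 9.15
eef_pos: [592.8, -187.3, 136.3]
ee_rot: [0.706, -0.048, 0.705, 0.047]
force: [1.0, -0.1, 0.2]
grip_width: 0.469
{'pos': array([ 592.8, -189.6,  135.9]), 'jawyaw': np.float64(7.42), 'down': array([ 0.0014, -0.0022, -1.    ]), 'lin': array([ 0.2535, -0.2523,  0.0463]), 'rot': array([0.0916, 0.0023, 0.0046]), 'turn': np.float64(-2.62), 'q6': np.float64(-0.63), 't': 9.25, 'F': array([-1.04,  0.94,  0.12]), 'g': 39.8}
```

View pics/t7.png

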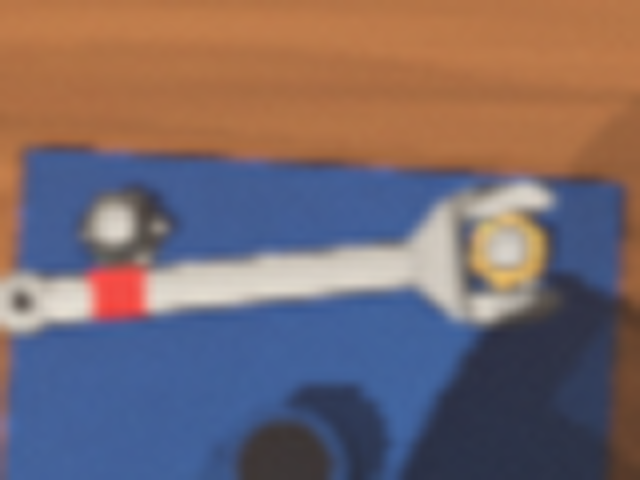

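View pics/s7.png

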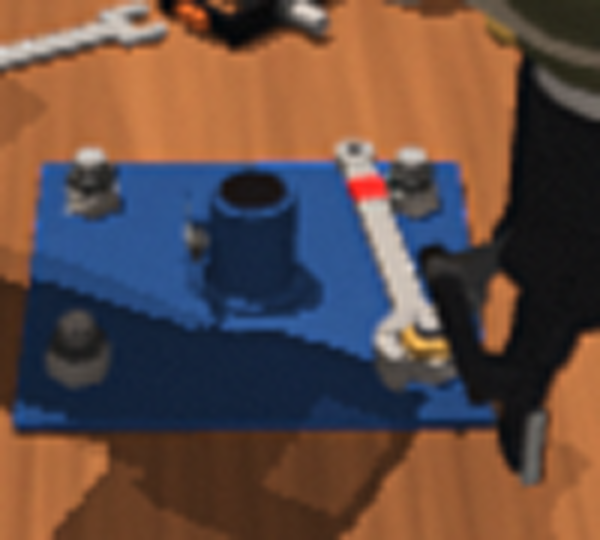

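```bash
python3 - <<'E'
from h import *
p=cv2.imread("pics/top0.png");K=5
x0,y0,x1,y1=355,150,450,180
b=cv2.resize(p[y0:y1,x0:x1],None,fx=K,fy=K,interpolation=cv2.INTER_CUBIC);m=cv2.imread("pics/m_ring.png",0)
cs,hh=cv2.findContours(m,cv2.RETR_CCOMP,cv2.CHAIN_APPROX_NONE)
for c,h in zip(cs,hh[0]):
    if h[3]>=0 and cv2.contourArea(c)>100:
        M=cv2.moments(c);u=((M["m10"]/M["m00"]+.5)/K+x0-.5,(M["m01"]/M["m00"]+.5)/K+y0-.5);print("hole",u,cv2.contourArea(c)/25*2.85**2,ray("top",u,6).round(1),ray("top",u,12).round(1))
ys,xs=np.nonzero(m);U=np.c_[(xs+.5)/K+x0-.5,(ys+.5)/K+y0-.5];w=ray("top",U,10)[:,:2]
for c0 in ((605.8,-163.5),(624.6,-363)):
    k=np.hypot(*(w-c0).T)<30
    print("big" if c0[1]>-200 else "small", w[k].min(0).round(1),w[k].max(0).round(1))
# brass nut angle
E
```

```text
hole (369.6269621421976, 167.31366574330562) 351.86670000000004 [[ 609.  -165.8    6. ]] [[ 608.1 -165.2   12. ]]
hole (438.4650593187906, 162.8926138538079) 141.49395 [[ 626.1 -365.2    6. ]] [[ 625.1 -363.7   12. ]]
big [ 586.5 -193.2] [ 629.8 -143.3]
small [ 609.8 -380.7] [ 640.4 -333.4]
```

```bash
python3 - <<'E'
from h import *
rows=[]
for f,n in (("top0","top"),("t4f","top"),("t7f","top"),("side0","side")):
    p=cv2.imread(f"pics/{f}.png");K=12
    c=proj(n,(562.9,25.5,29.3))[0]; x0,y0=int(c[0])-9,int(c[1])-9
    b=cv2.resize(p[y0:y0+19,x0:x0+19],None,fx=K,fy=K,interpolation=cv2.INTER_CUBIC)
    rows.append(cv2.resize(b,(390,290)))
    h=cv2.cvtColor(b,cv2.COLOR_BGR2HSV)
    m=((h[...,0]>12)&(h[...,0]<35)&(h[...,1]>90)).astype(np.uint8)
    if n=="side":continue
    cc=max(cv2.findContours(m,0,1)[0],key=cv2.contourArea);cc=cv2.convexHull(cc)
    mm=np.zeros_like(m);cv2.drawContours(mm,[cc],-1,1,-1)
    ys,xs=np.nonzero(mm);U=np.c_[(xs+.5)/K+x0-.5,(ys+.5)/K+y0-.5];w=ray("top",U,28)[:,:2]
    mu=w.mean(0);v=w-mu;r=np.hypot(*v.T);th=np.arctan2(v[:,1],v[:,0])
    z=(r**6*np.exp(-6j*th)).sum()/ (r**6).sum()
    print(f,mu.round(1),"area",cv2.contourArea(cc)/K**2*2.83**2,"(498)","corner ang",(np.degrees(-np.angle(z))/6).round(1),"mod",abs(z).round(3))
cv2.imwrite("pics/nut.png",np.vstack([np.hstack(rows[:2]),np.hstack(rows[2:])]))
E
```

```text
top0 [562.4  25.2] area 515.6285548611112 (498) corner ang -7.5 mod 0.13
t4f [562.1  25.7] area 512.9867302083334 (498) corner ang -7.5 mod 0.117
t7f [562.3  25.5] area 540.0167677083333 (498) corner ang -8.6 mod 0.123
```

View pics/nut.png

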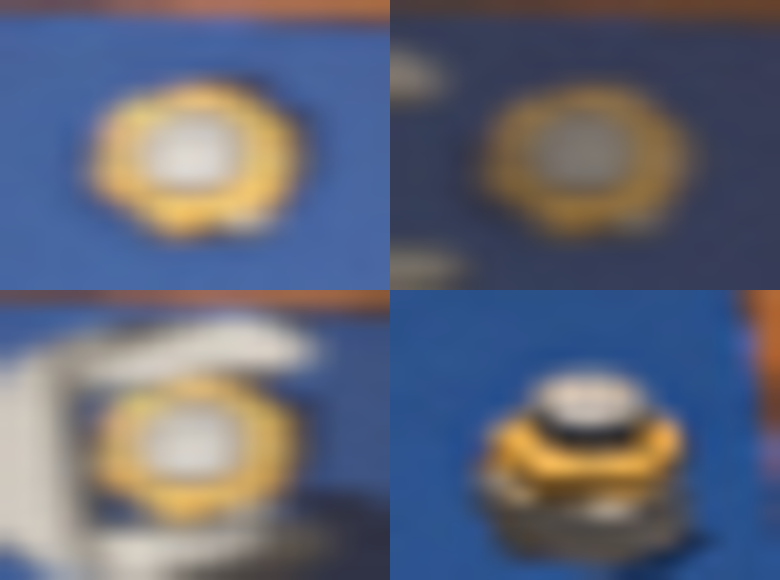

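```bash
python3 - <<'E'
from h import *
print(deltas((617.7,-265.5,10),4.9))
E
```

```text
{'pos': array([ 592.8, -189.6,  135.9]), 'jawyaw': np.float64(7.42), 'down': array([ 0.0014, -0.0022, -1.    ]), 'lin': array([ 0.4202, -0.2607,  0.049 ]), 'rot': array([0.0881, 0.0023, 0.0046]), 'turn': np.float64(-2.52), 'q6': np.float64(-0.63), 't': 9.25, 'F': array([-1.04,  0.94,  0.12]), 'g': 39.8}
```

```bash
python3 -m jog '[{"linear":[0.05,-0.13,0.03],"rotation":[0.088,0.002,0.005],"grip":40},{"linear":[0.1,-0.2607,0.049],"rotation":[0.088,0.002,0.005],"grip":40},{"linear":[0.2,-0.2607,0.049],"rotation":[0.088,0.002,0.005],"grip":40},{"linear":[0.3,-0.2607,0.049],"rotation":[0.088,0.002,0.005],"grip":40},{"linear":[0.4,-0.2607,0.049],"rotation":[0.088,0.002,0.005],"grip":40},{"linear":[0.42,-0.2607,0.049],"rotation":[0.088,0.002,0.005],"grip":40},{"linear":[0.42,-0.2607,0.049],"rotation":[0.088,0.002,0.005],"grip":40}]' 60; python3 - <<'E'
from h import *
print(deltas((617.7,-265.5,10),4.9))
p,d=capture("side");cv2.imwrite("pics/s8.png",cv2.resize(p[200:350,300:440,::-1],None,fx=4,fy=4,interpolation=cv2.INTER_CUBIC))
E
```

```text
time_s: 9.83
eef_pos: [617.0, -264.5, 8.6]
ee_rot: [0.705, -0.03, 0.707, 0.031]
force: [-0.1, 1.6, 1.1]
grip_width: 0.467
{'pos': array([ 617. , -264.5,    8.6]), 'jawyaw': np.float64(4.93), 'down': array([-0.003 ,  0.0022, -1.    ]), 'lin': array([-0.0046, -0.0036,  0.0022]), 'rot': array([ 0.0012, -0.0056, -0.0049]), 'turn': np.float64(-0.03), 'q6': np.float64(-0.67), 't': 9.83, 'F': array([-0.07,  1.62,  1.15]), 'g': 39.9}
```

View pics/s8.png

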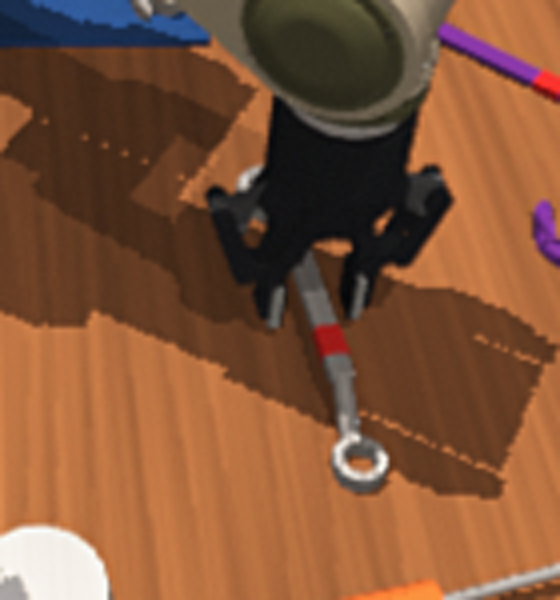

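```bash
python3 -m jog '[{"linear":[-0.008,-0.0036,0.002],"rotation":[0,-0.005,-0.005],"grip":5},{"linear":[-0.008,-0.0036,0.002],"rotation":[0,-0.005,-0.005],"grip":5},{"linear":[-0.008,-0.0036,0.002],"rotation":[0,-0.005,-0.005],"grip":5},{"linear":[-0.008,-0.0036,0.002],"rotation":[0,-0.005,-0.005],"grip":5},{"linear":[-0.008,-0.0036,0.002],"rotation":[0,-0.005,-0.005],"grip":5},{"linear":[-0.008,-0.0036,0.002],"rotation":[0,-0.005,-0.005],"grip":5}]' 70; python3 - <<'E'
from h import *
print(deltas((617.7,-265.5,110),22))
E
```

```text
time_s: 10.38
eef_pos: [620.0, -266.8, 16.6]
ee_rot: [0.709, -0.032, 0.704, 0.029]
force: [-1.7, -0.0, 9.0]
grip_width: 0.139
{'pos': array([ 620. , -266.8,   16.6]), 'jawyaw': np.float64(4.96), 'down': array([ 0.0068, -0.0048, -1.    ]), 'lin': array([-0.3113,  0.0032, -0.0051]), 'rot': array([-0.595 ,  0.0111,  0.0126]), 'turn': np.float64(17.04), 'q6': np.float64(-0.67), 't': 10.38, 'F': array([-1.72, -0.02,  9.03]), 'g': 11.9}
```

```bash
python3 -m jog '[{"linear":[-0.05,0,0],"rotation":[0,0.011,0.0126],"grip":5},{"linear":[-0.1,0,0],"rotation":[0,0.011,0.0126],"grip":5},{"linear":[-0.2,0,0],"rotation":[-0.2,0.011,0.0126],"grip":5},{"linear":[-0.3,0.05,0],"rotation":[-0.4,0.011,0.0126],"grip":5},{"linear":[-0.3,0.2,0],"rotation":[-0.595,0.011,0.0126],"grip":5},{"linear":[-0.3,0.3,0],"rotation":[-0.595,0.011,0.0126],"grip":5},{"linear":[-0.3,0.4,0],"rotation":[-0.595,0.011,0.0126],"grip":5},{"linear":[-0.3,0.4,0],"rotation":[-0.595,0.011,0.0126],"grip":5},{"linear":[-0.3,0.4,0],"rotation":[-0.595,0.011,0.0126],"grip":5}]' 70; python3 - <<'E'
from h import *
st=np.array([563.8,25.]);a=np.radians(-68)
g=st+100*np.array([np.cos(a),np.sin(a)])
print(g,deltas((*g,85),22))
p,d=capture("top");cv2.imwrite("pics/t9.png",p[:,:,::-1])
p,d=capture("side");cv2.imwrite("pics/s9.png",cv2.resize(p[130:280,270:430,::-1],None,fx=4,fy=4,interpolation=cv2.INTER_CUBIC))
E
```

```text
time_s: 11.13
eef_pos: [609.2, -145.4, 107.1]
ee_rot: [0.694, -0.136, 0.694, 0.135]
force: [0.1, -0.9, -2.9]
grip_width: 0.141
[601.26065934 -67.71838546] {'pos': array([ 609.2, -145.4,  107.1]), 'jawyaw': np.float64(22.14), 'down': array([ 1.1e-03, -6.0e-04, -1.0e+00]), 'lin': array([0.0735, 0.2497, 0.0731]), 'rot': array([0.0049, 0.0016, 0.0019]), 'turn': np.float64(-0.14), 'q6': np.float64(-0.81), 't': 11.13, 'F': array([ 0.08, -0.91, -2.92]), 'g': 12.0}
```

View pics/t9.png

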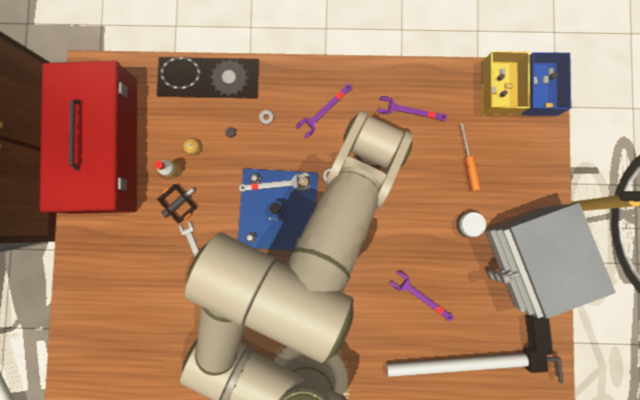

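View pics/s9.png

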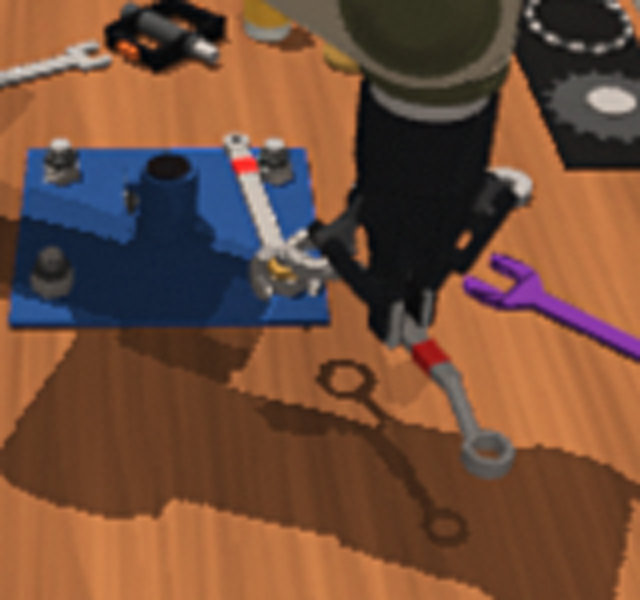

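```bash
python3 -m jog '[{"linear":[0.0,0.1,0.04],"rotation":[0.005,0.002,0.002],"grip":5},{"linear":[0.0,0.2,0.0731],"rotation":[0.005,0.002,0.002],"grip":5},{"linear":[0.05,0.2497,0.0731],"rotation":[0.005,0.002,0.002],"grip":5},{"linear":[0.11,0.2497,0.0731],"rotation":[0.005,0.002,0.002],"grip":5},{"linear":[0.12,0.2497,0.0731],"rotation":[0.005,0.002,0.002],"grip":5},{"linear":[0.12,0.2497,0.0731],"rotation":[0.005,0.002,0.002],"grip":5},{"linear":[0.12,0.2497,0.0731],"rotation":[0.005,0.002,0.002],"grip":5}]' 70; python3 - <<'E'
from h import *
print(deltas((601.3,-67.7,70),22))
p,d=capture("top");cv2.imwrite("pics/t10f.png",p[:,:,::-1]);cv2.imwrite("pics/t10.png",cv2.resize(p[150:210,260:340,::-1],None,fx=8,fy=8,interpolation=cv2.INTER_CUBIC))
p,d=capture("side");cv2.imwrite("pics/s10f.png",p[:,:,::-1]);cv2.imwrite("pics/s10.png",cv2.resize(p[150:240,310:410,::-1],None,fx=6,fy=6,interpolation=cv2.INTER_CUBIC))
E
```

```text
time_s: 11.82
eef_pos: [602.1, -71.1, 71.3]
ee_rot: [0.695, -0.134, 0.694, 0.133]
force: [0.4, -0.3, -2.6]
grip_width: 0.142
{'pos': array([602.1, -71.1,  71.3]), 'jawyaw': np.float64(21.75), 'down': array([ 9.e-04, -7.e-04, -1.e+00]), 'lin': array([0.0044, 0.0117, 0.0018]), 'rot': array([-0.0087,  0.0011,  0.0019]), 'turn': np.float64(0.25), 'q6': np.float64(-0.69), 't': 11.82, 'F': array([ 0.42, -0.34, -2.58]), 'g': 12.2}
```

View pics/t10.png

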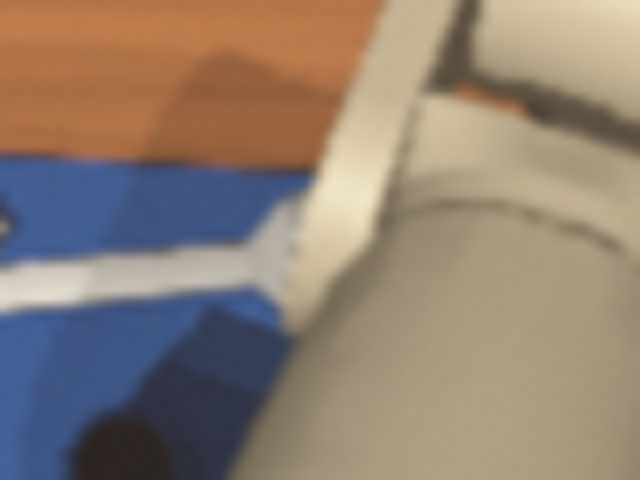

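View pics/s10.png

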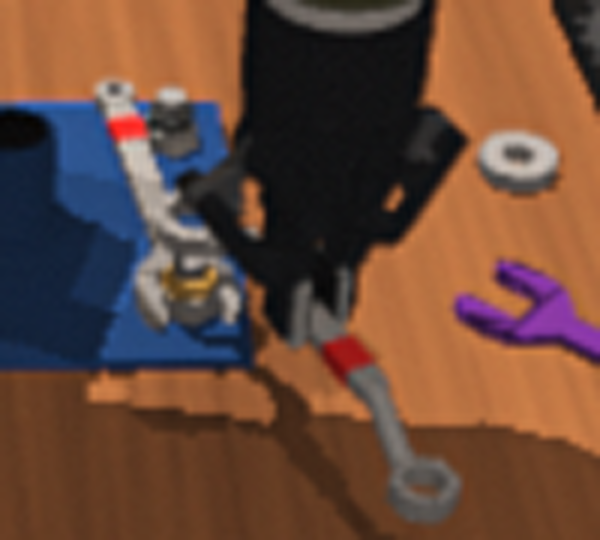

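```bash
python3 - <<'E'
from h import *
p=cv2.imread("pics/s10f.png")
cv2.imwrite("pics/z10.png",cv2.resize(p[175:215,325:375],None,fx=14,fy=14,interpolation=cv2.INTER_CUBIC))
print(proj("side",[(562.9,25.5,65),(562.9,25.5,38),(562.9,25.5,53)]))
E
```

```text
[[341.67949884 185.2565339 ]
 [341.21538116 192.7464777 ]
 [341.47141773 188.61455257]]
```

View pics/z10.png

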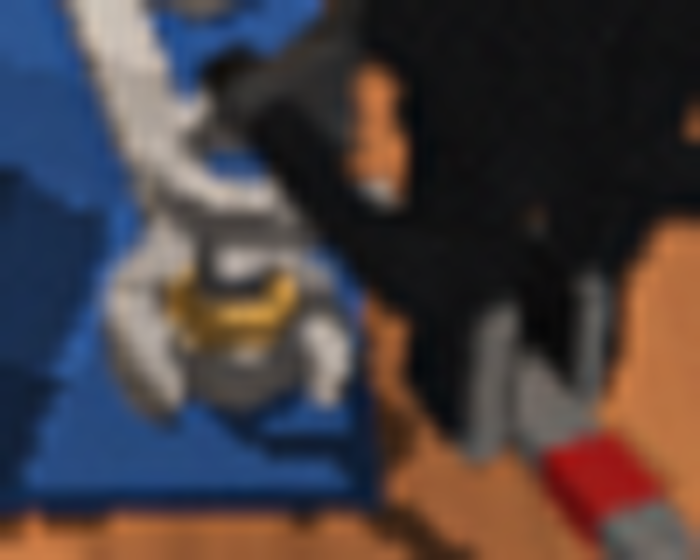

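```bash
python3 - <<'E'
from h import *
print(deltas((602.4,-69,49),22))
E
python3 -m jog '[{"linear":[0.0,0.0075,0.0],"rotation":[-0.009,0.001,0.002],"grip":5},{"linear":[0.02,0.0075,0.0],"rotation":[-0.009,0.001,0.002],"grip":5},{"linear":[0.05,0.0075,0.0],"rotation":[-0.009,0.001,0.002],"grip":5},{"linear":[0.07,0.0075,0.0],"rotation":[-0.009,0.001,0.002],"grip":5},{"linear":[0.07,0.0075,0.0],"rotation":[-0.009,0.001,0.002],"grip":5},{"linear":[0.07,0.0075,0.0],"rotation":[-0.009,0.001,0.002],"grip":5}]' 70; python3 - <<'E'
from h import *
print(deltas((602.4,-69,49),22))
p,d=capture("side");cv2.imwrite("pics/s11f.png",p[:,:,::-1]);cv2.imwrite("pics/z11.png",cv2.resize(p[175:215,325:375,::-1],None,fx=14,fy=14,interpolation=cv2.INTER_CUBIC))
E
```

```text
{'pos': array([602.2, -70.9,  71.7]), 'jawyaw': np.float64(21.77), 'down': array([ 1.6e-03, -9.0e-04, -1.0e+00]), 'lin': array([0.0755, 0.0057, 0.0028]), 'rot': array([-0.0079,  0.0023,  0.0028]), 'turn': np.float64(0.23), 'q6': np.float64(-0.69), 't': 11.92, 'F': array([-0.01, -0.63, -2.47]), 'g': 12.1}
time_s: 12.42
eef_pos: [601.1, -68.7, 50.0]
ee_rot: [0.694, -0.135, 0.694, 0.135]
force: [0.7, -0.3, -2.8]
grip_width: 0.142
{'pos': array([601.1, -68.7,  50. ]), 'jawyaw': np.float64(22.03), 'down': array([-5.e-04,  3.e-04, -1.e+00]), 'lin': array([ 0.0032, -0.0025,  0.0037]), 'rot': array([ 0.001 , -0.0007, -0.0009]), 'turn': np.float64(-0.03), 'q6': np.float64(-0.69), 't': 12.42, 'F': array([ 0.67, -0.28, -2.81]), 'g': 12.1}
```

View pics/z11.png

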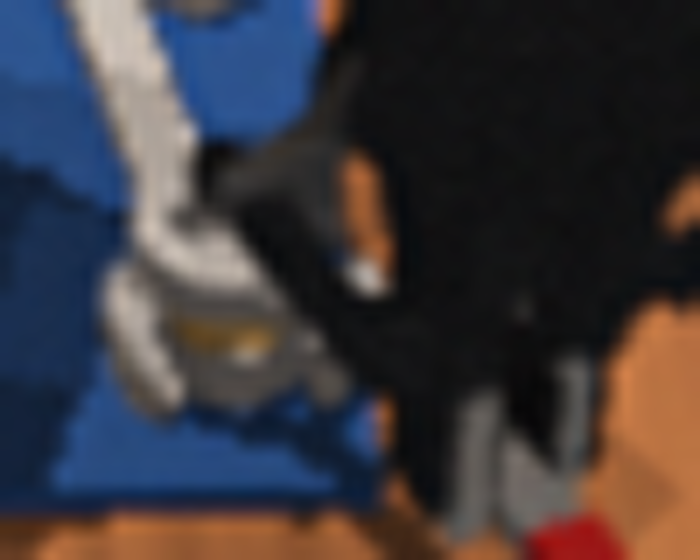

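```bash
python3 -m jog '[{"linear":[0.005,-0.001,0.002],"rotation":[0.001,0,0],"grip":5},{"linear":[0.012,-0.001,0.002],"rotation":[0.001,0,0],"grip":5},{"linear":[0.02,-0.001,0.002],"rotation":[0.001,0,0],"grip":5},{"linear":[0.025,-0.001,0.002],"rotation":[0.001,0,0],"grip":5},{"linear":[0.025,-0.001,0.002],"rotation":[0.001,0,0],"grip":5}]' 70; python3 - <<'E'
from h import *
s=sense();print(s["wrist_torque"].round(2));print(deltas((602,-69,37.6),22))
E
```

```text
time_s: 12.88
eef_pos: [601.9, -68.8, 42.6]
ee_rot: [0.694, -0.135, 0.694, 0.135]
force: [0.0, 1.1, -1.9]
grip_width: 0.139
[ 0.03 -0.08 -0.05]
{'pos': array([601.9, -68.8,  42.6]), 'jawyaw': np.float64(22.0), 'down': array([-1.e-04,  3.e-04, -1.e+00]), 'lin': array([ 0.0165, -0.0008,  0.    ]), 'rot': array([-0.0001,  0.    , -0.0005]), 'turn': np.float64(0.0), 'q6': np.float64(-0.69), 't': 12.88, 'F': array([ 0.05,  1.08, -1.91]), 'g': 11.9}
```

```bash
python3 -m jog '[{"linear":[0.006,0,0],"rotation":[0,0,0],"grip":5},{"linear":[0.012,0,0],"rotation":[0,0,0],"grip":5},{"linear":[0.015,0,0],"rotation":[0,0,0],"grip":5},{"linear":[0.015,0,0],"rotation":[0,0,0],"grip":5}]' 70; python3 - <<'E'
from h import *
s=sense();print(s["wrist_torque"].round(2));print(deltas((602,-69,37.6),22))
p,d=capture("side");cv2.imwrite("pics/s12f.png",p[:,:,::-1]);cv2.imwrite("pics/z12.png",cv2.resize(p[175:215,325:375,::-1],None,fx=14,fy=14,interpolation=cv2.INTER_CUBIC))
E
```

```text
time_s: 13.22
eef_pos: [601.8, -68.7, 37.8]
ee_rot: [0.694, -0.135, 0.694, 0.135]
force: [-0.1, 0.3, -3.3]
grip_width: 0.139
[ 0.08 -0.04  0.02]
{'pos': array([601.8, -68.7,  37.8]), 'jawyaw': np.float64(22.0), 'down': array([-4.e-04,  4.e-04, -1.e+00]), 'lin': array([ 0.0006, -0.0011,  0.0003]), 'rot': array([-0.0002, -0.0004, -0.001 ]), 'turn': np.float64(0.0), 'q6': np.float64(-0.69), 't': 13.22, 'F': array([-0.12,  0.29, -3.26]), 'g': 11.9}
```

View pics/z12.png

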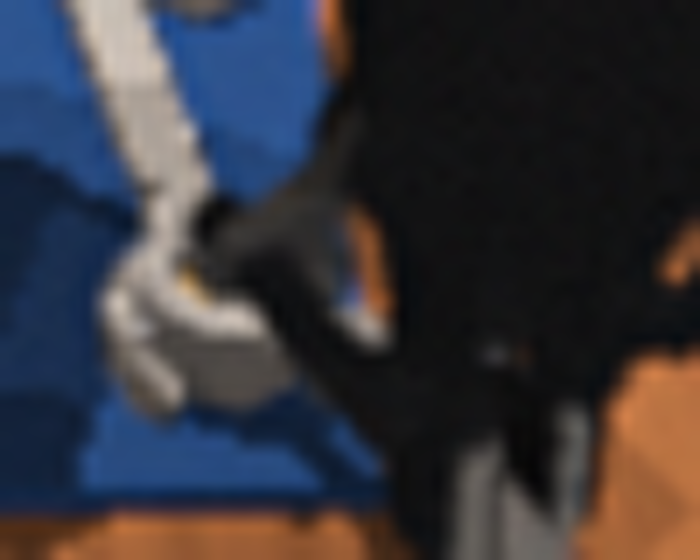

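```bash
python3 -m jog '[{"linear":[0.004,0,0],"rotation":[0,0,0],"grip":5},{"linear":[0.008,0,0],"rotation":[0,0,0],"grip":5},{"linear":[0.01,0,0],"rotation":[0,0,0],"grip":5},{"linear":[0.01,0,0],"rotation":[0,0,0],"grip":5}]' 70; python3 - <<'E'
from h import *
s=sense();print(s["wrist_torque"].round(2));print(deltas((602,-69,37.6),22))
E
```

```text
time_s: 13.6
eef_pos: [602.1, -69.0, 35.2]
ee_rot: [0.694, -0.135, 0.694, 0.135]
force: [-0.2, -1.4, 1.2]
grip_width: 0.144
[-0.05  0.09  0.03]
{'pos': array([602.1, -69. ,  35.2]), 'jawyaw': np.float64(21.99), 'down': array([ 5.e-04, -0.e+00, -1.e+00]), 'lin': array([-0.0079,  0.0002, -0.0003]), 'rot': array([-0.0003,  0.0009,  0.0004]), 'turn': np.float64(0.01), 'q6': np.float64(-0.69), 't': 13.6, 'F': array([-0.24, -1.4 ,  1.16]), 'g': 12.3}
```

```bash
python3 - <<'E'
from h import *
p,d=capture("side");cv2.imwrite("pics/s13f.png",p[:,:,::-1]);cv2.imwrite("pics/z13.png",cv2.resize(p[175:215,325:375,::-1],None,fx=14,fy=14,interpolation=cv2.INTER_CUBIC))
print(proj("side",[(562.9,5,21),(562.9,5,33),(562.9,25,38),(562.9-20.5,25,27)]))
E
```

```text
[[341.69686141 201.79997312]
 [341.9057067  198.54786126]
 [341.23409103 192.8530516 ]
 [334.01829123 196.04709006]]
```

View pics/z13.png

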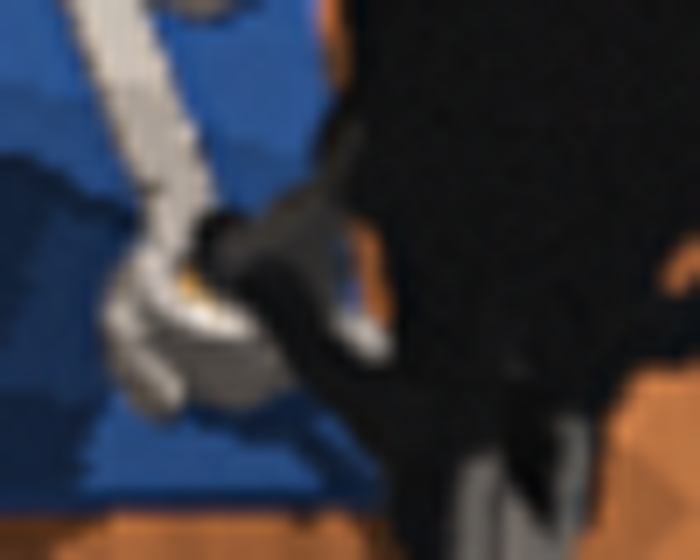

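```bash
cat >> h.py <<'E'
ST=np.array([564.2,24.9])
def tq():
    s=sense();q=s["ee_rot"];Rm=R.from_quat(np.r_[q[1:],q[0]]).as_matrix()
    r=s["eef_pos"][:2]-ST;F=s["force"]
    ft=(r[0]*F[1]-r[1]*F[0])/1000
    jy=np.degrees(np.arctan2(Rm[1,2],Rm[0,2]))
    print("t",round(s["time_s"],2),"R",np.hypot(*r).round(2),"ang",np.degrees(np.arctan2(r[1],r[0])).round(2),"jaw-90",round(jy-90,2),"z",s["eef_pos"][2].round(1),"F",F.round(1),"rxF",ft.round(3),"Mz",s["wrist_torque"][2].round(3),"down",Rm[:2,0].round(4))
E
python3 -c "
from h import *;tq()"
python3 -m jog '[{"linear":[-0.001,0.0003,-0.0147],"rotation":[0.0873,0,0],"grip":5},{"linear":[-0.001,0.0013,-0.0293],"rotation":[0.1745,0,0],"grip":5},{"linear":[-0.001,0.0029,-0.0439],"rotation":[0.2618,0,0],"grip":5},{"linear":[-0.001,0.0051,-0.0585],"rotation":[0.3491,0,0],"grip":5},{"linear":[-0.001,0.0051,-0.0585],"rotation":[0.3491,0,0],"grip":5},{"linear":[-0.001,0.0051,-0.0585],"rotation":[0.3491,0,0],"grip":5}]' 50
python3 -c "
from h import *;tq();capture('top');tq()"
```

```text
t 13.65 R 101.25 ang -68.01 jaw-90 -68.01 z 35.3 F [ 0.5 -2.4  0.4] rxF -0.043 Mz 0.026 down [ 0.0005 -0.    ]
time_s: 14.15
eef_pos: [585.3, -74.1, 35.7]
ee_rot: [0.703, -0.074, 0.703, 0.074]
force: [-0.2, 1.1, -1.9]
grip_width: 0.144
t 14.15 R 101.18 ang -77.98 jaw-90 -77.94 z 35.7 F [-0.2  1.1 -1.9] rxF 0.007 Mz 0.075 down [0.0004 0.0002]
t 14.2 R 101.18 ang -77.95 jaw-90 -77.93 z 35.6 F [-0.3 -0.  -1. ] rxF -0.033 Mz 0.101 down [0.0003 0.0001]
```

```bash

python3 -m jog '[{"linear":[0,0.0003,-0.0147],"rotation":[0.0873,0,0],"grip":5},{"linear":[0,0.0013,-0.0293],"rotation":[0.1745,0,0],"grip":5},{"linear":[0,0.0013,-0.0293],"rotation":[0.1745,0,0],"grip":5},{"linear":[0,0.0013,-0.0293],"rotation":[0.1745,0,0],"grip":5}]' 50
python3 -c "
from h import *;tq();capture('top');tq();capture('top');tq()"
```

```text
time_s: 14.53
eef_pos: [576.8, -75.5, 35.7]
ee_rot: [0.706, -0.044, 0.706, 0.044]
force: [-0.0, -0.4, -1.0]
grip_width: 0.137
t 14.53 R 101.18 ang -82.84 jaw-90 -82.82 z 35.7 F [-0.  -0.4 -1. ] rxF -0.009 Mz 0.114 down [0.0004 0.0001]
t 14.58 R 101.18 ang -82.82 jaw-90 -82.82 z 35.7 F [-0.8 -1.5 -0.5] rxF -0.105 Mz 0.057 down [0.0003 0.0001]
t 14.63 R 101.19 ang -82.82 jaw-90 -82.83 z 35.6 F [-0.7 -1.5 -0.8] rxF -0.09 Mz 0.117 down [0.0002 0.    ]
```

```bash

python3 -m jog '[{"linear":[0,0.0003,-0.0147],"rotation":[0.0873,0,0],"grip":5},{"linear":[0,0.0013,-0.0293],"rotation":[0.1745,0,0],"grip":5},{"linear":[0,0.0013,-0.0293],"rotation":[0.1745,0,0],"grip":5},{"linear":[0,0.0013,-0.0293],"rotation":[0.1745,0,0],"grip":5}]' 50
python3 -c "
from h import *;tq();capture('top');tq();capture('top');tq()"
```

```text
time_s: 14.97
eef_pos: [568.3, -76.2, 35.7]
ee_rot: [0.707, -0.014, 0.707, 0.014]
force: [-1.5, -2.3, 0.7]
grip_width: 0.14
t 14.97 R 101.22 ang -87.7 jaw-90 -87.72 z 35.7 F [-1.5 -2.3  0.7] rxF -0.159 Mz 0.07 down [ 0.0003 -0.    ]
t 15.02 R 101.23 ang -87.69 jaw-90 -87.72 z 35.7 F [-0.7 -0.9  0.8] rxF -0.073 Mz 0.118 down [ 0.0002 -0.    ]
t 15.07 R 101.22 ang -87.7 jaw-90 -87.73 z 35.6 F [-1.2 -2.8 -0.3] rxF -0.13 Mz 0.105 down [ 0.0002 -0.0001]
```

```bash

python3 -m jog '[{"linear":[0,0.0003,-0.0147],"rotation":[0.0873,0,0],"grip":5},{"linear":[0,0.0013,-0.0293],"rotation":[0.1745,0,0],"grip":5},{"linear":[0,0.0013,-0.0293],"rotation":[0.1745,0,0],"grip":5},{"linear":[0,0.0013,-0.0293],"rotation":[0.1745,0,0],"grip":5}]' 50
python3 -c "
from h import *;tq();capture('side');tq()
p,d=capture('side');cv2.imwrite('pics/z14.png',cv2.resize(p[140:240,270:400,::-1],None,fx=5,fy=5,interpolation=cv2.INTER_CUBIC));tq()"
```

```text
time_s: 15.4
eef_pos: [559.6, -76.3, 35.7]
ee_rot: [0.707, 0.016, 0.707, -0.016]
force: [-1.5, -1.3, 0.5]
grip_width: 0.141
t 15.4 R 101.26 ang -92.59 jaw-90 -92.62 z 35.7 F [-1.5 -1.3  0.5] rxF -0.149 Mz 0.135 down [ 0.0002 -0.0002]
t 15.45 R 101.28 ang -92.57 jaw-90 -92.62 z 35.7 F [-0.8 -2.  -0.3] rxF -0.077 Mz 0.206 down [ 0.0001 -0.0002]
t 15.5 R 101.29 ang -92.6 jaw-90 -92.64 z 35.6 F [-1.5 -2.7  0.1] rxF -0.144 Mz 0.235 down [-0.     -0.0002]
```

View pics/z14.png

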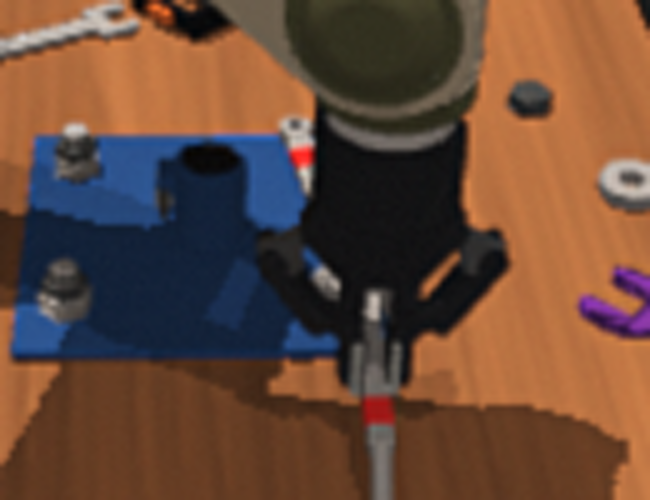

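```bash

python3 -m jog '[{"linear":[0,0.0003,-0.0147],"rotation":[0.0873,0,0],"grip":5},{"linear":[0,0.0008,-0.0235],"rotation":[0.14,0,0],"grip":5},{"linear":[0,0.0008,-0.0235],"rotation":[0.14,0,0],"grip":5},{"linear":[0,0.0008,-0.0235],"rotation":[0.14,0,0],"grip":5}]' 50
python3 -c "
from h import *;tq();capture('side');tq();capture('side');tq();capture('side');tq()"
```

```text
time_s: 15.83
eef_pos: [552.8, -75.8, 35.7]
ee_rot: [0.706, 0.04, 0.706, -0.041]
force: [-1.0, -1.1, -0.8]
grip_width: 0.14
t 15.83 R 101.31 ang -96.48 jaw-90 -96.55 z 35.7 F [-1.  -1.1 -0.8] rxF -0.088 Mz 0.192 down [ 0.0001 -0.0003]
t 15.88 R 101.35 ang -96.47 jaw-90 -96.56 z 35.7 F [-1.9 -2.5  0.6] rxF -0.164 Mz 0.251 down [-0.     -0.0003]
t 15.93 R 101.34 ang -96.48 jaw-90 -96.58 z 35.6 F [-1.4 -3.   0.6] rxF -0.11 Mz 0.209 down [-0.     -0.0003]
t 15.98 R 101.32 ang -96.5 jaw-90 -96.59 z 35.6 F [-2.  -2.   0.5] rxF -0.178 Mz 0.245 down [-0.     -0.0003]
```

```bash

python3 -m jog '[{"linear":[0,0.0003,-0.0147],"rotation":[0.0873,0,0],"grip":5},{"linear":[0,0.0008,-0.0235],"rotation":[0.14,0,0],"grip":5},{"linear":[0,0.0008,-0.0235],"rotation":[0.14,0,0],"grip":5},{"linear":[0,0.0008,-0.0235],"rotation":[0.14,0,0],"grip":5}]' 50
python3 -c "
from h import *;tq();capture('side');tq();capture('side');tq();capture('side');tq()"
```

```text
time_s: 16.32
eef_pos: [545.8, -74.8, 35.7]
ee_rot: [0.704, 0.065, 0.704, -0.065]
force: [-2.8, -1.8, 0.0]
grip_width: 0.141
t 16.32 R 101.38 ang -100.44 jaw-90 -100.53 z 35.7 F [-2.8 -1.8  0. ] rxF -0.249 Mz 0.239 down [-0.0001 -0.0004]
t 16.37 R 101.37 ang -100.43 jaw-90 -100.53 z 35.6 F [-2.7 -3.1  0.5] rxF -0.215 Mz 0.259 down [-0.0002 -0.0003]
t 16.42 R 101.37 ang -100.43 jaw-90 -100.54 z 35.6 F [-3.  -3.6  0.5] rxF -0.228 Mz 0.223 down [-0.0002 -0.0004]
t 16.47 R 101.4 ang -100.45 jaw-90 -100.55 z 35.6 F [-1.6 -4.  -0.2] rxF -0.088 Mz 0.217 down [-0.0003 -0.0004]
```

```bash

python3 -m jog '[{"linear":[0,-0.003,-0.0187],"rotation":[0.0873,0,0],"grip":5},{"linear":[0,-0.003,-0.0275],"rotation":[0.14,0,0],"grip":5},{"linear":[0,-0.003,-0.0275],"rotation":[0.14,0,0],"grip":5},{"linear":[0,-0.003,-0.0275],"rotation":[0.14,0,0],"grip":5}]' 50
python3 -c "
from h import *;tq();capture('side');tq();capture('side');tq();capture('side');tq()"
```

```text
time_s: 16.8
eef_pos: [537.9, -73.5, 35.6]
ee_rot: [0.702, 0.09, 0.701, -0.089]
force: [1.2, 5.3, -0.9]
grip_width: 0.144
t 16.8 R 101.83 ang -104.97 jaw-90 -104.51 z 35.6 F [ 1.2  5.3 -0.9] rxF -0.027 Mz -0.01 down [0.0004 0.0008]
t 16.85 R 101.88 ang -104.96 jaw-90 -104.52 z 35.5 F [ 2.3  4.8 -2.4] rxF 0.103 Mz -0.004 down [0.0003 0.0007]
t 16.9 R 101.88 ang -104.98 jaw-90 -104.52 z 35.5 F [ 1.4  5.3 -3.2] rxF -0.0 Mz -0.072 down [0.0001 0.0008]
t 16.95 R 101.87 ang -104.97 jaw-90 -104.52 z 35.5 F [ 1.2  5.9 -2.5] rxF -0.032 Mz 0.007 down [0.0002 0.0008]
```

```bash

python3 -m jog '[{"linear":[0,0.0012,-0.0147],"rotation":[0.0873,0,0],"grip":5},{"linear":[0,0.0018,-0.0235],"rotation":[0.14,0,0],"grip":5},{"linear":[0,0.0018,-0.0235],"rotation":[0.14,0,0],"grip":5},{"linear":[0,0.0018,-0.0235],"rotation":[0.14,0,0],"grip":5}]' 50
python3 -c "
from h import *;tq();capture('side');tq();capture('side');tq();capture('side');tq()"
```

```text
time_s: 17.28
eef_pos: [531.4, -71.4, 35.6]
ee_rot: [0.698, 0.114, 0.698, -0.113]
force: [0.3, 0.8, -0.4]
grip_width: 0.141
t 17.28 R 101.72 ang -108.79 jaw-90 -108.45 z 35.6 F [ 0.3  0.8 -0.4] rxF -0.002 Mz 0.093 down [0.0004 0.0005]
t 17.33 R 101.72 ang -108.81 jaw-90 -108.46 z 35.5 F [-0.5 -0.4 -0.8] rxF -0.035 Mz 0.107 down [0.0003 0.0006]
t 17.38 R 101.73 ang -108.81 jaw-90 -108.47 z 35.5 F [-0.2  0.8 -0.1] rxF -0.049 Mz 0.084 down [0.0003 0.0006]
t 17.43 R 101.73 ang -108.83 jaw-90 -108.48 z 35.5 F [ 0.5 -0.1 -0.1] rxF 0.046 Mz 0.078 down [0.0002 0.0006]
```

```bash

python3 -m jog '[{"linear":[0,0.0004,-0.009],"rotation":[0.0523,0,0],"grip":5},{"linear":[0,0.0012,-0.0178],"rotation":[0.105,0,0],"grip":5},{"linear":[0,0.0012,-0.0178],"rotation":[0.105,0,0],"grip":5},{"linear":[0,0.0012,-0.0178],"rotation":[0.105,0,0],"grip":5}]' 50
python3 -c "
from h import *;tq();capture('side');tq();capture('side');tq();capture('side');tq()"
```

```text
time_s: 17.77
eef_pos: [526.5, -69.6, 35.6]
ee_rot: [0.695, 0.132, 0.695, -0.131]
force: [-0.5, -0.2, 0.3]
grip_width: 0.139
t 17.77 R 101.69 ang -111.74 jaw-90 -111.42 z 35.6 F [-0.5 -0.2  0.3] rxF -0.039 Mz 0.144 down [0.0003 0.0003]
t 17.82 R 101.72 ang -111.74 jaw-90 -111.43 z 35.5 F [-2.2 -1.9  0.5] rxF -0.136 Mz 0.146 down [0.0002 0.0004]
t 17.87 R 101.71 ang -111.75 jaw-90 -111.44 z 35.5 F [-1.5 -2.1  0.6] rxF -0.062 Mz 0.08 down [0.0002 0.0004]
t 17.92 R 101.73 ang -111.77 jaw-90 -111.45 z 35.5 F [-1.8 -2.   0.9] rxF -0.091 Mz 0.115 down [0.0001 0.0004]
```

```bash

python3 -m jog '[{"linear":[0,0.0004,-0.009],"rotation":[0.0523,0,0],"grip":5},{"linear":[0,0.0012,-0.0178],"rotation":[0.105,0,0],"grip":5},{"linear":[0,0.0012,-0.0178],"rotation":[0.105,0,0],"grip":5},{"linear":[0,0.0012,-0.0178],"rotation":[0.105,0,0],"grip":5}]' 50
python3 -c "
from h import *;tq();capture('side');tq();capture('side');tq();capture('side');tq()"
```

```text
time_s: 18.25
eef_pos: [521.7, -67.5, 35.6]
ee_rot: [0.691, 0.149, 0.691, -0.149]
force: [-1.5, -3.6, 1.7]
grip_width: 0.14
t 18.25 R 101.69 ang -114.69 jaw-90 -114.39 z 35.6 F [-1.5 -3.6  1.7] rxF 0.012 Mz 0.162 down [0.0001 0.0001]
t 18.3 R 101.71 ang -114.7 jaw-90 -114.4 z 35.6 F [-1.8 -2.5  1.4] rxF -0.059 Mz 0.073 down [0.     0.0001]
t 18.35 R 101.69 ang -114.71 jaw-90 -114.4 z 35.5 F [-2.  -3.6  1.1] rxF -0.035 Mz 0.122 down [-0.      0.0002]
t 18.4 R 101.68 ang -114.71 jaw-90 -114.41 z 35.5 F [-2.1 -4.4 -0.1] rxF -0.012 Mz 0.104 down [-0.      0.0002]
```

```bash

python3 -m jog '[{"linear":[0,-0.0005,-0.009],"rotation":[0.0523,0,0],"grip":5},{"linear":[0,0.0,-0.0178],"rotation":[0.105,0,0],"grip":5},{"linear":[0,0.0,-0.0178],"rotation":[0.105,0,0],"grip":5},{"linear":[0,0.0,-0.0178],"rotation":[0.105,0,0],"grip":5}]' 50
python3 -c "
from h import *;tq();capture('side');tq();capture('side');tq();capture('side');tq()"
```

```text
time_s: 18.73
eef_pos: [516.9, -65.3, 35.5]
ee_rot: [0.687, 0.167, 0.687, -0.167]
force: [-1.5, -2.3, 0.6]
grip_width: 0.136
t 18.73 R 101.81 ang -117.69 jaw-90 -117.36 z 35.5 F [-1.5 -2.3  0.6] rxF -0.026 Mz 0.131 down [-0.0001  0.0003]
t 18.78 R 101.81 ang -117.68 jaw-90 -117.36 z 35.5 F [-2.2 -2.   0.9] rxF -0.107 Mz 0.127 down [-0.0001  0.0003]
t 18.83 R 101.84 ang -117.69 jaw-90 -117.38 z 35.5 F [-2.6 -2.2 -0.8] rxF -0.129 Mz 0.091 down [-0.0002  0.0003]
t 18.88 R 101.83 ang -117.7 jaw-90 -117.38 z 35.5 F [-1.4 -2.   0.7] rxF -0.029 Mz 0.077 down [-0.0002  0.0002]
```

```bash

python3 -m jog '[{"linear":[0,-0.0003,-0.009],"rotation":[0.0523,0,0],"grip":5},{"linear":[0,0.0002,-0.0178],"rotation":[0.105,0,0],"grip":5},{"linear":[0,0.0002,-0.0178],"rotation":[0.105,0,0],"grip":5},{"linear":[0,0.0002,-0.0178],"rotation":[0.105,0,0],"grip":5}]' 50
python3 -c "
from h import *;tq();p,d=capture('top');tq();cv2.imwrite('pics/t15f.png',p[:,:,::-1]);cv2.imwrite('pics/t15.png',cv2.resize(p[150:210,240:320,::-1],None,fx=8,fy=8,interpolation=cv2.INTER_CUBIC));p,d=capture('side');tq();cv2.imwrite('pics/z15.png',cv2.resize(p[140:240,270:400,::-1],None,fx=5,fy=5,interpolation=cv2.INTER_CUBIC));"
```

```text
time_s: 19.22
eef_pos: [512.4, -62.8, 35.6]
ee_rot: [0.683, 0.185, 0.682, -0.185]
force: [-0.4, -1.9, -0.1]
grip_width: 0.14
t 19.22 R 101.89 ang -120.57 jaw-90 -120.33 z 35.6 F [-0.4 -1.9 -0.1] rxF 0.065 Mz 0.196 down [0.0002 0.0002]
t 19.27 R 101.88 ang -120.59 jaw-90 -120.33 z 35.5 F [-0.7 -1.2  0.2] rxF 0.0 Mz 0.191 down [0.0001 0.0003]
t 19.32 R 101.89 ang -120.59 jaw-90 -120.34 z 35.5 F [ 0.1 -1.5  0.4] rxF 0.086 Mz 0.223 down [0.     0.0003]
```

View pics/t15.png

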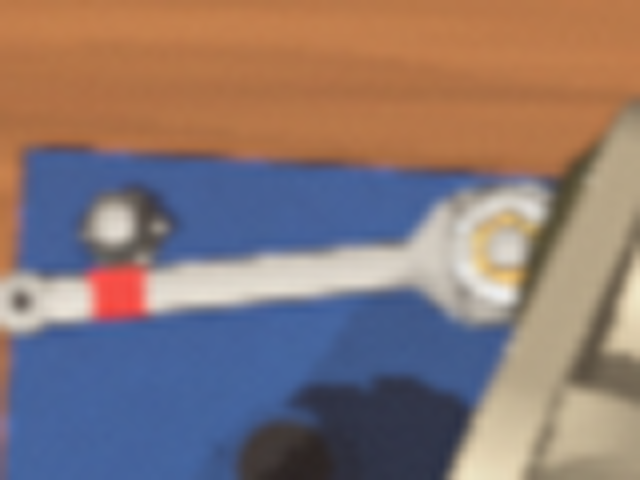

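View pics/z15.png

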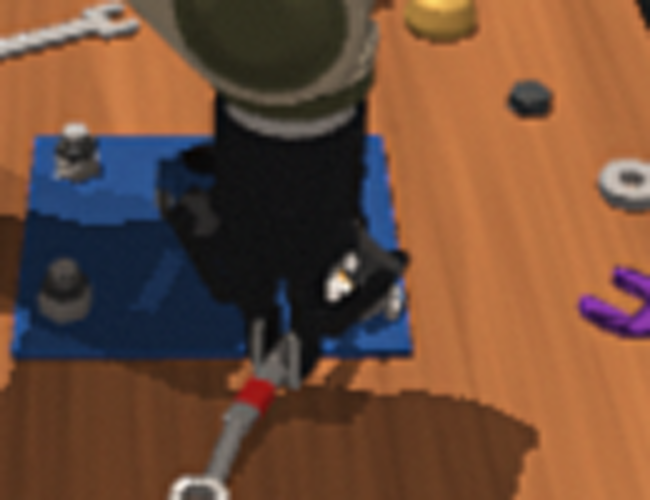

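```bash

python3 -m jog '[{"linear":[0,-0.0003,-0.0036],"rotation":[0.021,0,0],"grip":5},{"linear":[0,-0.0003,-0.0036],"rotation":[0.021,0,0],"grip":5},{"linear":[0,-0.0003,-0.0036],"rotation":[0.021,0,0],"grip":5}]' 50 >/dev/null
python3 -c "
from h import *;tq();capture('side');tq();capture('side');tq()"
```

```text
t 19.57 R 101.91 ang -121.12 jaw-90 -120.94 z 35.6 F [ 0.2 -1.3  0.8] rxF 0.09 Mz 0.177 down [0.0004 0.0002]
t 19.62 R 101.93 ang -121.12 jaw-90 -120.94 z 35.6 F [ 0.4 -1.5 -0.4] rxF 0.11 Mz 0.14 down [0.0004 0.0003]
t 19.67 R 101.91 ang -121.13 jaw-90 -120.94 z 35.5 F [-0.  -1.6  0.3] rxF 0.082 Mz 0.217 down [0.0004 0.0003]
```

```bash

python3 -m jog '[{"linear":[0,-0.0003,-0.0036],"rotation":[0.021,0,0],"grip":5},{"linear":[0,-0.0003,-0.0036],"rotation":[0.021,0,0],"grip":5},{"linear":[0,-0.0003,-0.0036],"rotation":[0.021,0,0],"grip":5}]' 50 >/dev/null
python3 -c "
from h import *;tq();capture('side');tq();capture('side');tq()"
```

```text
t 19.92 R 101.94 ang -121.76 jaw-90 -121.55 z 35.5 F [-0.7 -1.3 -0.7] rxF 0.009 Mz 0.196 down [0.0004 0.0004]
t 19.97 R 101.95 ang -121.76 jaw-90 -121.54 z 35.5 F [ 1.1 -1.6 -0.2] rxF 0.179 Mz 0.178 down [0.0004 0.0004]
t 20.02 R 101.95 ang -121.75 jaw-90 -121.54 z 35.5 F [-0.1 -1.2 -0.1] rxF 0.054 Mz 0.165 down [0.0004 0.0004]
```

```bash

python3 -m jog '[{"linear":[0,-0.0003,-0.0036],"rotation":[0.021,0,0],"grip":5},{"linear":[0,-0.0003,-0.0036],"rotation":[0.021,0,0],"grip":5},{"linear":[0,-0.0003,-0.0036],"rotation":[0.021,0,0],"grip":5}]' 50 >/dev/null
python3 -c "
from h import *;tq();capture('side');tq();capture('side');tq()"
```

```text
t 20.27 R 101.97 ang -122.38 jaw-90 -122.14 z 35.5 F [ 1.3 -0.8 -0.3] rxF 0.154 Mz 0.216 down [0.0005 0.0005]
t 20.32 R 102.01 ang -122.37 jaw-90 -122.14 z 35.5 F [ 1.4  0.5 -0.6] rxF 0.087 Mz 0.173 down [0.0004 0.0005]
t 20.37 R 101.99 ang -122.38 jaw-90 -122.14 z 35.5 F [ 0.8  0.3 -0.4] rxF 0.046 Mz 0.169 down [0.0004 0.0005]
```

```bash

python3 -m jog '[{"linear":[0,-0.0001,-0.0036],"rotation":[0.021,0,0],"grip":5},{"linear":[0,-0.0001,-0.0036],"rotation":[0.021,0,0],"grip":5},{"linear":[0,-0.0001,-0.0036],"rotation":[0.021,0,0],"grip":5}]' 50 >/dev/null
python3 -c "
from h import *;tq();p,d=capture('top');tq();cv2.imwrite('pics/t16.png',cv2.resize(p[150:210,240:320,::-1],None,fx=8,fy=8,interpolation=cv2.INTER_CUBIC));capture('side');tq()"
```

```text
t 20.62 R 102.02 ang -123.01 jaw-90 -122.75 z 35.5 F [ 1.4 -0.7 -1.3] rxF 0.156 Mz 0.169 down [0.0004 0.0006]
t 20.67 R 102.01 ang -122.99 jaw-90 -122.75 z 35.5 F [ 0.6  0.1 -0.8] rxF 0.041 Mz 0.12 down [0.0004 0.0005]
t 20.72 R 102.02 ang -122.98 jaw-90 -122.74 z 35.6 F [ 0.5 -0.4  0.2] rxF 0.07 Mz 0.126 down [0.0005 0.0005]
```

View pics/t16.png

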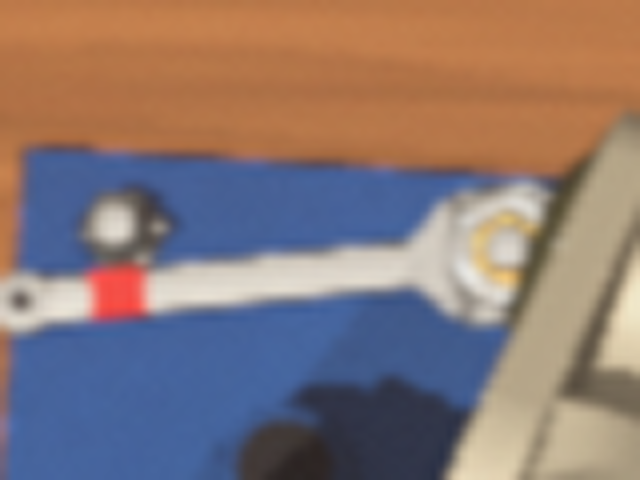

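```bash

python3 -m jog '[{"linear":[0,0.0002,-0.0036],"rotation":[0.021,0,0],"grip":5},{"linear":[0,0.0002,-0.0036],"rotation":[0.021,0,0],"grip":5},{"linear":[0,0.0002,-0.0036],"rotation":[0.021,0,0],"grip":5}]' 50 >/dev/null
python3 -c "
from h import *;tq();capture('side');tq();capture('side');tq()"
```

```text
t 20.97 R 102.01 ang -123.61 jaw-90 -123.35 z 35.6 F [ 0.2  0.1 -1.4] rxF 0.016 Mz 0.184 down [0.0004 0.0005]
t 21.02 R 102.01 ang -123.6 jaw-90 -123.35 z 35.5 F [ 0.7 -0.3 -0.6] rxF 0.074 Mz 0.172 down [0.0004 0.0005]
t 21.07 R 102.01 ang -123.61 jaw-90 -123.34 z 35.5 F [ 0.4 -0.2  1. ] rxF 0.046 Mz 0.185 down [0.0003 0.0005]
```

```bash

python3 -m jog '[{"linear":[0,0.0002,-0.0036],"rotation":[0.021,0,0],"grip":5},{"linear":[0,0.0002,-0.0036],"rotation":[0.021,0,0],"grip":5},{"linear":[0,0.0002,-0.0036],"rotation":[0.021,0,0],"grip":5}]' 50 >/dev/null
python3 -c "
from h import *;tq();capture('side');tq();capture('side');tq()"
```

```text
t 21.32 R 101.98 ang -124.21 jaw-90 -123.94 z 35.6 F [ 0.5 -0.5 -0.6] rxF 0.075 Mz 0.215 down [0.0004 0.0004]
t 21.37 R 102.0 ang -124.21 jaw-90 -123.94 z 35.6 F [ 0.6 -1.6 -0.9] rxF 0.143 Mz 0.183 down [0.0003 0.0004]
t 21.42 R 101.99 ang -124.19 jaw-90 -123.94 z 35.5 F [ 0.3 -1.7  0.4] rxF 0.123 Mz 0.252 down [0.0003 0.0005]
```

```bash

python3 -m jog '[{"linear":[0,0.0001,-0.0024],"rotation":[0.014,0,0],"grip":5},{"linear":[0,0.0001,-0.0024],"rotation":[0.014,0,0],"grip":5},{"linear":[0,0.0001,-0.0024],"rotation":[0.014,0,0],"grip":5}]' 50 >/dev/null
python3 -c "
from h import *;tq();capture('side');tq();capture('side');tq()"
```

```text
t 21.67 R 101.98 ang -124.59 jaw-90 -124.35 z 35.6 F [-0.7 -1.9 -0.3] rxF 0.052 Mz 0.191 down [0.0004 0.0004]
t 21.72 R 102.0 ang -124.59 jaw-90 -124.35 z 35.6 F [ 0.2 -1.1  0.5] rxF 0.078 Mz 0.228 down [0.0004 0.0004]
t 21.77 R 102.0 ang -124.59 jaw-90 -124.34 z 35.6 F [ 0.6 -1.6 -0.4] rxF 0.15 Mz 0.192 down [0.0003 0.0004]
```

```bash

python3 -m jog '[{"linear":[0,0.0001,-0.0024],"rotation":[0.014,0,0],"grip":5},{"linear":[0,0.0001,-0.0024],"rotation":[0.014,0,0],"grip":5},{"linear":[0,0.0001,-0.0024],"rotation":[0.014,0,0],"grip":5}]' 50 >/dev/null
python3 -c "
from h import *;tq();capture('side');tq();capture('side');tq()"
```

```text
t 22.02 R 101.99 ang -124.99 jaw-90 -124.74 z 35.6 F [ 0.6 -1.1 -0.2] rxF 0.113 Mz 0.163 down [0.0004 0.0003]
t 22.07 R 101.97 ang -124.99 jaw-90 -124.74 z 35.6 F [ 0.3 -1.8  0.5] rxF 0.13 Mz 0.184 down [0.0004 0.0003]
t 22.12 R 101.99 ang -124.98 jaw-90 -124.74 z 35.6 F [-0.1 -2.1  0. ] rxF 0.116 Mz 0.111 down [0.0003 0.0004]
```

```bash

python3 -m jog '[{"linear":[0,0.0,-0.0030],"rotation":[0.0175,0,0],"grip":5},{"linear":[0,0.0,-0.0030],"rotation":[0.0175,0,0],"grip":5},{"linear":[0,0.0,-0.0030],"rotation":[0.0175,0,0],"grip":5}]' 50 >/dev/null
python3 -c "
from h import *;tq();capture('side');tq();capture('side');tq()"
```

```text
t 22.37 R 102.01 ang -125.49 jaw-90 -125.25 z 35.6 F [-0.  -1.   0.1] rxF 0.058 Mz 0.209 down [0.0004 0.0003]
t 22.42 R 102.01 ang -125.49 jaw-90 -125.24 z 35.6 F [ 0.9 -1.8 -0.4] rxF 0.179 Mz 0.16 down [0.0004 0.0003]
t 22.47 R 102.01 ang -125.49 jaw-90 -125.24 z 35.6 F [ 1.1 -2.5 -0.1] rxF 0.242 Mz 0.139 down [0.0003 0.0003]
```

```bash

python3 -m jog '[{"linear":[0,0.0,-0.0030],"rotation":[0.0175,0,0],"grip":5},{"linear":[0,0.0,-0.0030],"rotation":[0.0175,0,0],"grip":5},{"linear":[0,0.0,-0.0030],"rotation":[0.0175,0,0],"grip":5}]' 50 >/dev/null
python3 -c "
from h import *;tq();capture('side');tq();capture('side');tq()"
```

```text
t 22.72 R 102.02 ang -125.98 jaw-90 -125.75 z 35.6 F [ 0.5 -1.5 -0.4] rxF 0.13 Mz 0.222 down [0.0004 0.0003]
t 22.77 R 102.01 ang -125.98 jaw-90 -125.75 z 35.6 F [ 1.  -1.9 -1.4] rxF 0.197 Mz 0.215 down [0.0004 0.0003]
t 22.82 R 102.02 ang -125.97 jaw-90 -125.75 z 35.6 F [ 0.6 -1.8 -0.2] rxF 0.159 Mz 0.246 down [0.0004 0.0003]
```

```bash

python3 -m jog '[{"linear":[0,0.0,-0.0030],"rotation":[0.0175,0,0],"grip":5},{"linear":[0,0.0,-0.0030],"rotation":[0.0175,0,0],"grip":5},{"linear":[0,0.0,-0.0030],"rotation":[0.0175,0,0],"grip":5}]' 50 >/dev/null
python3 -c "
from h import *;tq();p,d=capture('top');tq();cv2.imwrite('pics/t17.png',cv2.resize(p[150:210,240:320,::-1],None,fx=8,fy=8,interpolation=cv2.INTER_CUBIC));capture('side');tq()"
```

```text
t 23.07 R 102.03 ang -126.49 jaw-90 -126.25 z 35.6 F [ 0.2 -1.9  0.7] rxF 0.134 Mz 0.259 down [0.0004 0.0003]
t 23.12 R 102.02 ang -126.49 jaw-90 -126.24 z 35.6 F [ 1.3 -2.3 -0. ] rxF 0.247 Mz 0.192 down [0.0004 0.0003]
t 23.17 R 102.03 ang -126.5 jaw-90 -126.25 z 35.6 F [ 0.5 -1.9 -0.5] rxF 0.156 Mz 0.16 down [0.0004 0.0004]
```

View pics/t17.png

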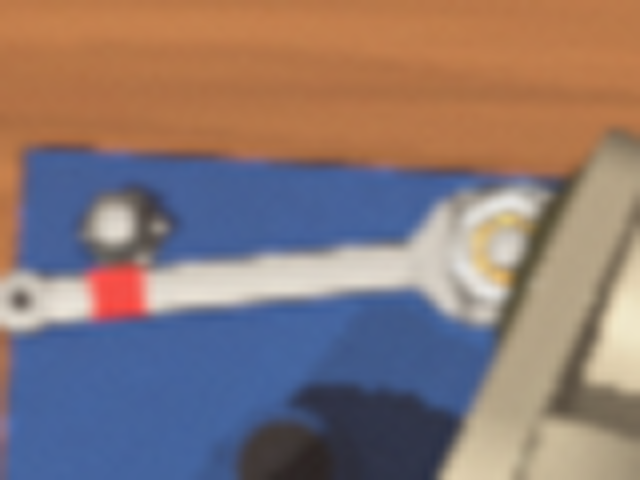

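```bash

python3 -m jog '[{"linear":[0,0.0,-0.0024],"rotation":[0.014,0,0],"grip":5},{"linear":[0,0.0,-0.0024],"rotation":[0.014,0,0],"grip":5},{"linear":[0,0.0,-0.0024],"rotation":[0.014,0,0],"grip":5}]' 50 >/dev/null
python3 -c "
from h import *;tq();capture('side');tq();capture('side');tq();capture('side');tq()"
```

```text
t 23.42 R 102.03 ang -126.89 jaw-90 -126.65 z 35.6 F [ 1.2 -2.3 -0.3] rxF 0.238 Mz 0.222 down [0.0004 0.0003]
t 23.47 R 102.02 ang -126.88 jaw-90 -126.65 z 35.6 F [-0.2 -1.9 -1. ] rxF 0.104 Mz 0.231 down [0.0005 0.0003]
t 23.52 R 102.01 ang -126.88 jaw-90 -126.65 z 35.6 F [ 1.3 -1.5 -0.1] rxF 0.202 Mz 0.205 down [0.0005 0.0003]
t 23.57 R 102.04 ang -126.88 jaw-90 -126.65 z 35.6 F [ 0.6 -1.7 -0. ] rxF 0.157 Mz 0.212 down [0.0004 0.0003]
```

```bash

python3 -m jog '[{"linear":[0,0.0,-0.0018],"rotation":[0.0105,0,0],"grip":5},{"linear":[0,0.0,-0.0018],"rotation":[0.0105,0,0],"grip":5},{"linear":[0,0.0,-0.0018],"rotation":[0.0105,0,0],"grip":5}]' 50 >/dev/null
python3 -c "
from h import *;tq();capture('side');tq();capture('side');tq();capture('side');tq()"
```

```text
t 23.82 R 102.05 ang -127.18 jaw-90 -126.95 z 35.6 F [ 1.2 -1.6  0.3] rxF 0.2 Mz 0.238 down [0.0005 0.0003]
t 23.87 R 102.03 ang -127.17 jaw-90 -126.95 z 35.6 F [ 0.3 -2.9  0.3] rxF 0.197 Mz 0.221 down [0.0005 0.0003]
t 23.92 R 102.04 ang -127.17 jaw-90 -126.94 z 35.6 F [ 1.5 -1.8  0.4] rxF 0.23 Mz 0.249 down [0.0005 0.0003]
t 23.97 R 102.02 ang -127.16 jaw-90 -126.94 z 35.6 F [ 0.9 -1.6 -1.1] rxF 0.172 Mz 0.231 down [0.0005 0.0003]
```

```bash

python3 -m jog '[{"linear":[0,0.0,-0.0018],"rotation":[0.0105,0,0],"grip":5},{"linear":[0,0.0,-0.0018],"rotation":[0.0105,0,0],"grip":5},{"linear":[0,0.0,-0.0018],"rotation":[0.0105,0,0],"grip":5}]' 50 >/dev/null
python3 -c "
from h import *;tq();capture('side');tq();capture('side');tq();capture('side');tq()"
```

```text
t 24.22 R 102.02 ang -127.48 jaw-90 -127.25 z 35.6 F [ 0.5 -1.9 -0.7] rxF 0.156 Mz 0.296 down [0.0005 0.0003]
t 24.27 R 102.03 ang -127.48 jaw-90 -127.25 z 35.6 F [ 0.8 -2.  -0.5] rxF 0.19 Mz 0.199 down [0.0005 0.0003]
t 24.32 R 102.03 ang -127.49 jaw-90 -127.24 z 35.6 F [ 1.5 -2.  -0.5] rxF 0.245 Mz 0.229 down [0.0004 0.0003]
t 24.37 R 102.04 ang -127.48 jaw-90 -127.25 z 35.6 F [-0.2 -2.6 -0.2] rxF 0.148 Mz 0.257 down [0.0004 0.0003]
```

```bash

python3 -m jog '[{"linear":[0,0.0,-0.0018],"rotation":[0.0105,0,0],"grip":5},{"linear":[0,0.0,-0.0018],"rotation":[0.0105,0,0],"grip":5},{"linear":[0,0.0,-0.0018],"rotation":[0.0105,0,0],"grip":5}]' 50 >/dev/null
python3 -c "
from h import *;tq();capture('side');tq();capture('side');tq();p,d=capture('top');tq();cv2.imwrite('pics/t18.png',cv2.resize(p[150:210,240:320,::-1],None,fx=8,fy=8,interpolation=cv2.INTER_CUBIC))"
```

```text
t 24.62 R 102.05 ang -127.76 jaw-90 -127.55 z 35.6 F [ 0.3 -1.8  0.5] rxF 0.131 Mz 0.266 down [0.0006 0.0003]
t 24.67 R 102.03 ang -127.76 jaw-90 -127.55 z 35.6 F [ 0.9 -3.5 -0.8] rxF 0.296 Mz 0.232 down [0.0006 0.0003]
t 24.72 R 102.03 ang -127.76 jaw-90 -127.55 z 35.6 F [ 1.7 -2.3  0.5] rxF 0.28 Mz 0.215 down [0.0006 0.0003]
t 24.77 R 102.04 ang -127.77 jaw-90 -127.55 z 35.6 F [ 0.6 -3.4  0.4] rxF 0.255 Mz 0.258 down [0.0005 0.0003]
```

View pics/t18.png

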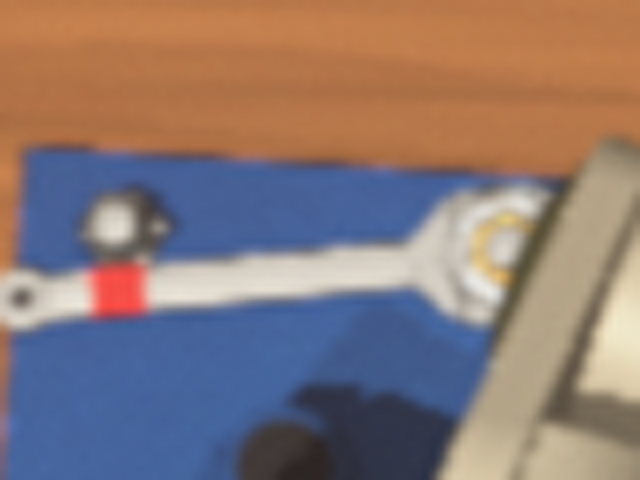

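```bash

python3 -m jog '[{"linear":[0,0.0,-0.0018],"rotation":[0.0105,0,0],"grip":5},{"linear":[0,0.0,-0.0018],"rotation":[0.0105,0,0],"grip":5},{"linear":[0,0.0,-0.0018],"rotation":[0.0105,0,0],"grip":5}]' 50 >/dev/null
python3 -c "
from h import *;tq();capture('side');tq();capture('side');tq();capture('side');tq()"
```

```text
t 25.02 R 102.04 ang -128.07 jaw-90 -127.85 z 35.6 F [ 1.1 -2.7  0. ] rxF 0.258 Mz 0.22 down [0.0006 0.0003]
t 25.07 R 102.03 ang -128.06 jaw-90 -127.85 z 35.6 F [ 2.  -2.4  0. ] rxF 0.318 Mz 0.307 down [0.0006 0.0003]
t 25.12 R 102.04 ang -128.06 jaw-90 -127.85 z 35.6 F [ 0.9 -2.5  0.3] rxF 0.23 Mz 0.252 down [0.0006 0.0003]
t 25.17 R 102.04 ang -128.07 jaw-90 -127.85 z 35.6 F [ 1.  -2.4  0. ] rxF 0.235 Mz 0.25 down [0.0005 0.0003]
```

```bash

python3 -m jog '[{"linear":[0,0.0,-0.0018],"rotation":[0.0105,0,0],"grip":5},{"linear":[0,0.0,-0.0018],"rotation":[0.0105,0,0],"grip":5},{"linear":[0,0.0,-0.0018],"rotation":[0.0105,0,0],"grip":5}]' 50 >/dev/null
python3 -c "
from h import *;tq();capture('side');tq();capture('side');tq();capture('side');tq()"
```

```text
t 25.42 R 102.05 ang -128.37 jaw-90 -128.16 z 35.6 F [ 1.6 -2.1 -1.2] rxF 0.264 Mz 0.245 down [0.0006 0.0003]
t 25.47 R 102.05 ang -128.38 jaw-90 -128.15 z 35.6 F [ 1.2 -2.6 -0.5] rxF 0.26 Mz 0.19 down [0.0005 0.0003]
t 25.52 R 102.06 ang -128.37 jaw-90 -128.15 z 35.6 F [ 0.8 -2.5 -0.6] rxF 0.226 Mz 0.205 down [0.0005 0.0003]
t 25.57 R 102.08 ang -128.37 jaw-90 -128.15 z 35.6 F [ 1.1 -2.7  0.7] rxF 0.258 Mz 0.21 down [0.0005 0.0003]
```

```bash

python3 -m jog '[{"linear":[0,0.0,-0.0018],"rotation":[0.0105,0,0],"grip":5},{"linear":[0,0.0,-0.0018],"rotation":[0.0105,0,0],"grip":5},{"linear":[0,0.0,-0.0018],"rotation":[0.0105,0,0],"grip":5}]' 50 >/dev/null
python3 -c "
from h import *;tq();capture('side');tq();capture('side');tq();capture('side');tq()"
```

```text
t 25.82 R 102.05 ang -128.68 jaw-90 -128.45 z 35.6 F [ 1.7 -3.4 -0.4] rxF 0.356 Mz 0.171 down [0.0005 0.0003]
t 25.87 R 102.07 ang -128.68 jaw-90 -128.45 z 35.6 F [ 0.2 -3.1 -0.2] rxF 0.216 Mz 0.215 down [0.0005 0.0003]
t 25.92 R 102.06 ang -128.69 jaw-90 -128.45 z 35.6 F [ 1.2 -2.2 -0. ] rxF 0.234 Mz 0.165 down [0.0005 0.0003]
t 25.97 R 102.06 ang -128.67 jaw-90 -128.45 z 35.6 F [ 1.  -1.5 -1.5] rxF 0.173 Mz 0.239 down [0.0005 0.0003]
```

```bash

python3 -m jog '[{"linear":[0,0.0,-0.0018],"rotation":[0.0105,0,0],"grip":5},{"linear":[0,0.0,-0.0018],"rotation":[0.0105,0,0],"grip":5},{"linear":[0,0.0,-0.0018],"rotation":[0.0105,0,0],"grip":5}]' 50 >/dev/null
python3 -c "
from h import *;tq();capture('side');tq();capture('side');tq();p,d=capture('top');tq();cv2.imwrite('pics/t19f.png',p[:,:,::-1]);cv2.imwrite('pics/t19.png',cv2.resize(p[160:200,235:285,::-1],None,fx=14,fy=14,interpolation=cv2.INTER_CUBIC))"
```

```text
t 26.22 R 102.05 ang -128.98 jaw-90 -128.75 z 35.6 F [ 1.1 -2.6  0.2] rxF 0.251 Mz 0.27 down [0.0006 0.0003]
t 26.27 R 102.05 ang -128.97 jaw-90 -128.75 z 35.6 F [ 0.9 -2.8 -0.3] rxF 0.258 Mz 0.244 down [0.0006 0.0003]
t 26.32 R 102.05 ang -128.97 jaw-90 -128.75 z 35.7 F [ 1.9 -2.7  0.2] rxF 0.319 Mz 0.245 down [0.0006 0.0003]
t 26.37 R 102.04 ang -128.97 jaw-90 -128.75 z 35.6 F [ 0.8 -2.7 -0.4] rxF 0.236 Mz 0.322 down [0.0006 0.0003]
```

View pics/t19.png

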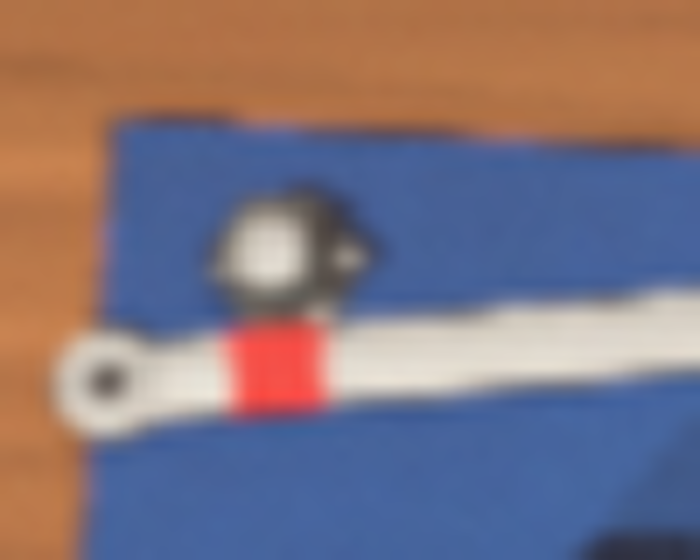

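```bash

python3 -m jog '[{"linear":[0,0.0,-0.0012],"rotation":[0.007,0,0],"grip":5},{"linear":[0,0.0,-0.0012],"rotation":[0.007,0,0],"grip":5},{"linear":[0,0.0,-0.0012],"rotation":[0.007,0,0],"grip":5}]' 50 >/dev/null
python3 -c "
from h import *;tq();capture('side');tq();capture('side');tq();capture('side');tq()"
```

```text
t 26.62 R 102.07 ang -129.16 jaw-90 -128.95 z 35.7 F [ 1.4 -2.5 -0.4] rxF 0.272 Mz 0.26 down [0.0006 0.0003]
t 26.67 R 102.07 ang -129.16 jaw-90 -128.95 z 35.6 F [ 1.4 -2.3  0.1] rxF 0.259 Mz 0.233 down [0.0006 0.0003]
t 26.72 R 102.06 ang -129.16 jaw-90 -128.95 z 35.6 F [ 1.3 -4.1 -0.7] rxF 0.371 Mz 0.236 down [0.0006 0.0003]
t 26.77 R 102.04 ang -129.17 jaw-90 -128.95 z 35.6 F [ 2.1 -2.6 -1.3] rxF 0.329 Mz 0.269 down [0.0006 0.0003]
```

```bash

python3 -m jog '[{"linear":[0,0.0,-0.0012],"rotation":[0.007,0,0],"grip":5},{"linear":[0,0.0,-0.0012],"rotation":[0.007,0,0],"grip":5},{"linear":[0,0.0,-0.0012],"rotation":[0.007,0,0],"grip":5}]' 50 >/dev/null
python3 -c "
from h import *;tq();capture('side');tq();capture('side');tq();capture('side');tq()"
```

```text
t 27.02 R 102.06 ang -129.35 jaw-90 -129.15 z 35.6 F [ 0.2 -3.3 -0.9] rxF 0.234 Mz 0.323 down [0.0006 0.0002]
t 27.07 R 102.05 ang -129.34 jaw-90 -129.16 z 35.7 F [ 1.9 -3.1  0.5] rxF 0.354 Mz 0.288 down [0.0007 0.0002]
t 27.12 R 102.06 ang -129.34 jaw-90 -129.15 z 35.7 F [ 1.3 -3.8 -1.5] rxF 0.349 Mz 0.247 down [0.0007 0.0002]
t 27.17 R 102.05 ang -129.35 jaw-90 -129.15 z 35.6 F [ 2.4 -3.3  0.2] rxF 0.402 Mz 0.273 down [0.0006 0.0002]
```

```bash

python3 -m jog '[{"linear":[0,0.0,0.0018],"rotation":[-0.0105,0,0],"grip":5},{"linear":[0,0.0,0.0018],"rotation":[-0.0105,0,0],"grip":5},{"linear":[0,0.0,0.0018],"rotation":[-0.0105,0,0],"grip":5}]' 50 >/dev/null
python3 -c "
from h import *;tq();capture('side');tq();capture('side');tq()"
```

```text
t 27.42 R 102.08 ang -129.13 jaw-90 -128.85 z 35.6 F [ 1.2 -2.4 -0.1] rxF 0.249 Mz 0.208 down [0.0003 0.0005]
t 27.47 R 102.07 ang -129.12 jaw-90 -128.85 z 35.6 F [ 1.6 -1.8  0.3] rxF 0.243 Mz 0.243 down [0.0003 0.0004]
t 27.52 R 102.08 ang -129.12 jaw-90 -128.85 z 35.6 F [ 0.2 -2.3 -0.5] rxF 0.166 Mz 0.221 down [0.0003 0.0004]
```

```bash

python3 -m jog '[{"linear":[0,0.0,0.0027],"rotation":[-0.0155,0,0],"grip":5},{"linear":[0,0.0,0.0027],"rotation":[-0.0155,0,0],"grip":5},{"linear":[0,0.0,0.0027],"rotation":[-0.0155,0,0],"grip":5}]' 50 >/dev/null
python3 -c "
from h import *;tq();capture('side');tq();capture('side');tq()"
python3 -m jog '[{"linear":[0,0,0],"rotation":[0,0,0],"grip":18},{"linear":[0,0,0],"rotation":[0,0,0],"grip":22},{"linear":[0,0,0],"rotation":[0,0,0],"grip":28},{"linear":[0,0,0],"rotation":[0,0,0],"grip":32},{"linear":[0,0,0],"rotation":[0,0,0],"grip":35},{"linear":[0,0,0],"rotation":[0,0,0],"grip":35}]'
python3 -c "
from h import *;tq()
p,d=capture('side');cv2.imwrite('pics/z20.png',cv2.resize(p[140:260,270:400,::-1],None,fx=5,fy=5,interpolation=cv2.INTER_CUBIC))"
```

```text
t 27.77 R 102.1 ang -128.76 jaw-90 -128.41 z 35.5 F [-0.3 -1.4 -0.1] rxF 0.069 Mz 0.193 down [-0.0001  0.0007]
t 27.82 R 102.1 ang -128.76 jaw-90 -128.41 z 35.5 F [ 0.8 -1.8 -1.2] rxF 0.18 Mz 0.167 down [-0.0001  0.0006]
t 27.87 R 102.1 ang -128.75 jaw-90 -128.41 z 35.5 F [ 0.2 -1.5 -0.6] rxF 0.109 Mz 0.204 down [-0.      0.0006]
time_s: 28.37
eef_pos: [500.3, -54.6, 35.5]
ee_rot: [0.668, 0.233, 0.668, -0.232]
force: [0.1, 0.7, -0.1]
grip_width: 0.415
t 28.37 R 102.06 ang -128.79 jaw-90 -128.41 z 35.5 F [ 0.1  0.7 -0.1] rxF -0.033 Mz -0.027 down [-0.0001  0.0007]
```

View pics/z20.png

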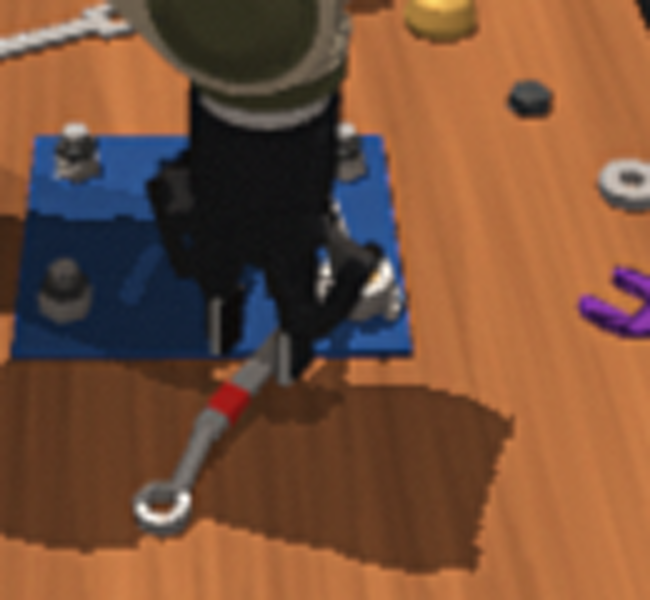

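```bash

python3 -m jog '[{"linear":[-0.02,0,0],"rotation":[0,0,0],"grip":45},{"linear":[-0.05,0,0],"rotation":[0,0,0],"grip":45},{"linear":[-0.09,0,0],"rotation":[0,0,0],"grip":45},{"linear":[-0.15,0,0],"rotation":[0,0,0],"grip":45},{"linear":[-0.25,0,0],"rotation":[0,0,0],"grip":45},{"linear":[-0.4,0,0],"rotation":[0,0,0],"grip":45},{"linear":[-0.5,0,0],"rotation":[0,0,0],"grip":45},{"linear":[-0.55,0,0],"rotation":[0,0,0],"grip":45},{"linear":[-0.55,0,0],"rotation":[0,0,0],"grip":45}]'
python3 -c "
from h import *;tq();print(deltas((400,-220,200)))
p,d=capture('side');cv2.imwrite('pics/z21.png',cv2.resize(p[140:260,270:400,::-1],None,fx=5,fy=5,interpolation=cv2.INTER_CUBIC))"
```

```text
time_s: 29.17
eef_pos: [501.7, -55.2, 205.2]
ee_rot: [0.671, 0.233, 0.665, -0.232]
force: [0.8, -0.6, -0.3]
grip_width: 0.53
t 29.17 R 101.61 ang -127.99 jaw-90 -128.4 z 205.2 F [ 0.8 -0.6 -0.3] rxF 0.096 Mz 0.003 down [ 0.0075 -0.002 ]
{'pos': array([501.7, -55.2, 205.2]), 'jawyaw': np.float64(-38.4), 'down': array([ 0.0075, -0.002 , -1.    ]), 'lin': array([ 0.0161, -0.6411,  0.0756]), 'q6': np.float64(0.33), 't': 29.17, 'F': array([ 0.77, -0.56, -0.35]), 'g': 45.2}
```

View pics/z21.png

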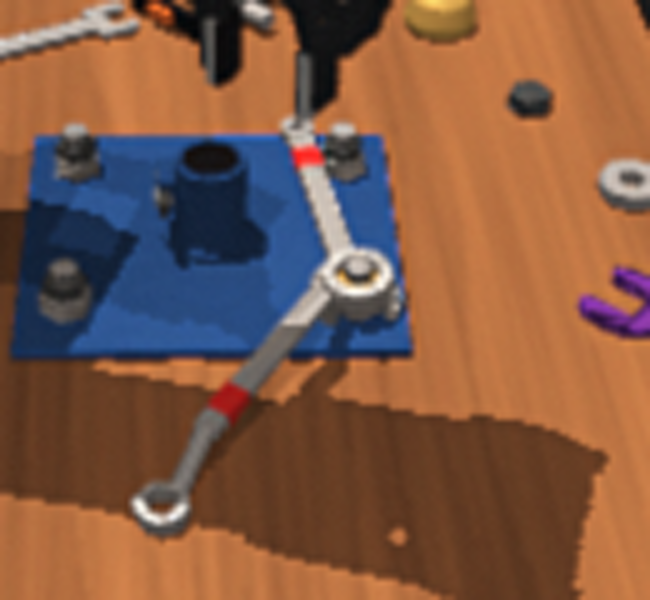

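```bash

python3 -m jog '[{"linear":[0,-0.13,0],"rotation":[0,0,0],"grip":45},{"linear":[0,-0.26,0],"rotation":[0,0,0],"grip":45},{"linear":[0,-0.4,0],"rotation":[0,0,0],"grip":45},{"linear":[0,-0.53,0],"rotation":[0,0,0],"grip":45},{"linear":[0,-0.64,0.07],"rotation":[0,0,0],"grip":45},{"linear":[0,-0.64,0.07],"rotation":[0,0,0],"grip":45},{"linear":[0,-0.64,0.07],"rotation":[0,0,0],"grip":45}]'
python3 - <<'E'
from h import *
p,d=capture('top');cv2.imwrite('pics/t22f.png',p[:,:,::-1]);cv2.imwrite('pics/t22.png',cv2.resize(p[150:250,230:340,::-1],None,fx=6,fy=6,interpolation=cv2.INTER_CUBIC))
# depth of big ring top around the stud, and stud
for z,r in((33,17),):
    a=np.radians(np.arange(0,360,20));P=np.c_[562.7+r*np.cos(a),25.4+r*np.sin(a),np.full(len(a),z)]
    u=proj("top",P).round().astype(int);c=calibration("top");T=c["world_from_camera"];K=c["intrinsics"]
    dd=d[u[:,1],u[:,0]];cam=np.c_[(u[:,0]-K[0,2])/K[0,0]*dd,-(u[:,1]-K[1,2])/K[1,1]*dd,-dd];print("ring top z",(cam@T[:3,:3].T+T[:3,3])[:,2].round(0))
E
```

```text
time_s: 29.8
eef_pos: [397.1, -219.4, 201.4]
ee_rot: [0.668, 0.234, 0.667, -0.233]
force: [-0.3, 1.1, -0.1]
grip_width: 0.533
ring top z [36. 33. 36. 33. 37. 32. 33. 31. 36. 30. 29. 29. 31. 28. 34. 30. 33. 31.]
```

View pics/t22.png

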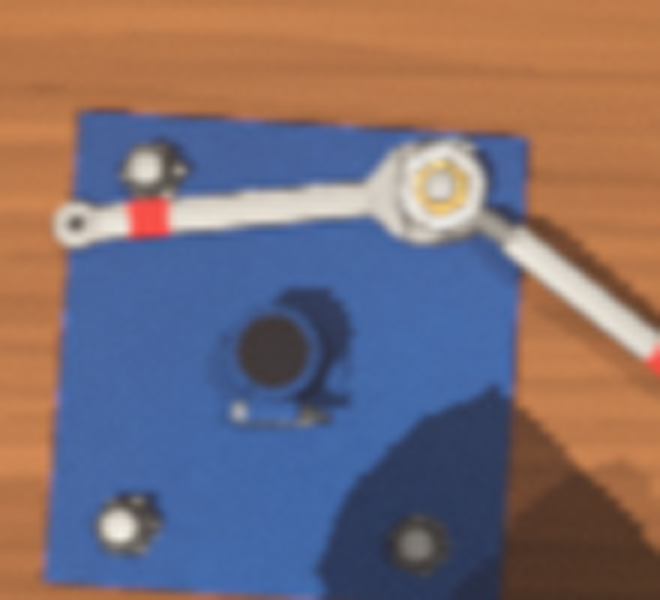

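```bash
python3 - <<'E'
from h import *
e=ray("top",[230+53/6-.4,150+224/6-.4],16)[0];print(e,np.hypot(*(e[:2]-[562.7,25.4])),np.degrees(np.arctan2(e[1]-25.4,e[0]-562.7))+2.25, deltas((0,0,0))["F"])
E
```

```text
[542.48645568 212.31252382  16.        ] 188.00233758087901 98.42223091455094 [-0.01 -0.42 -0.13]
```

```bash
python3 -c "
from rig import *
print(finish_job())"
```

```text
the job is handed in; nothing more can be done
None
```

I fitted the steel open-ended spanner on the lower nut and seated the big ring on the brass locknut. I then turned the locknut clockwise about 61 degrees at the handle, released both spanners and handed the job in. `finish_job()` reports no verdict, so this rests on my own measurements. The job took about 30 of the 66 s.

- **Turning:** the torque stayed near 0.1 N m until the locknut met the lower nut. It then held at about 0.28 N m while the lower nut took up the spanner's play. I stopped at about 0.62 N m, inside your 0.44 to 0.86 N m window. Single readings scattered by about 0.1 N m, and the force read zero after release.
- **Lower nut:** I estimate it moved about 0.14 rad clockwise before the handle bore on the neighbouring nut. That comes from the handle angle and was not read directly. The limit is 0.25 rad.
- **Last checks:**
  - The open spanner's tail end is 188 mm from the stud axis, against 189 mm nominal.
  - Its handle lies at 98.4 degrees and appears to rest against the neighbouring nut.
  - The big ring surrounds the locknut, and its top reads 28 to 37 mm, about the 33 mm expected.
  - The arm is clear of both spanners, and I saw nothing else move.
- **Disagreements:** camera and arm positions differed by about 1 to 2 mm. The gripper showed about 12 mm on handles that are 14 and 16 mm wide.

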